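# Turn a covered ramekin over with its cover in the turnover cradle

## Task

Pack the white ramekin rim-down: find the one wooden disc that matches its rim (not the smaller or the larger one) and lay it on top as a cover, then carry the ramekin with its cover, still upright, into the fork of the turnover cradle. Swing the crank gently right over to its other stop so that the two turn together, and leave the ramekin upside down on its cover in the fork. Do not knock the other things about.

Things in the scene. Friction and masses are not known exactly. Their poses are not given: they have to be found in the camera images.
- ramekin_center (a point): White ribbed ramekin (straight-sided dish), 68 mm across, 36 mm tall, open at the top, walls about 6 mm, stands upright at the start, 0.13 kg. The point is its centre, half-way up (18 mm from underside and rim); its z axis points from the underside to the open rim.
- cover_fit_center (a point): The matching cover: round flat wooden disc 66 mm across, 9 mm thick, lying flat; the point is its centre (half-way up), z is its axis.
- cover_small_center (a point): Look-alike disc 52 mm across, 9 mm thick (too small, falls into the dish); centre, half-way up.
- cover_large_center (a point): Look-alike disc 80 mm across, 9 mm thick (too large, sticks out round the dish); centre, half-way up.
- cradle: Fixed steel stand of the turnover cradle. Origin on the worktop under mid-hinge. Its x axis runs along the hinge, 42 mm above the worktop; the crank is at its -x end (toward the robot). The fork points to its -y side at the start, to its +y side when turned over. Bearing posts 14 mm thick, 30 mm wide (in y), 57 mm tall at x = -62 and +48 mm; foot 5 mm thick.
- fork (a joint): Hinge of the cradle's fork: 0 = fork level, its mouth to the frame's -y side (start); grows as the fork swings up and over; 3.14 = turned right over to the +y side. Stops at both ends; light friction, falls under its own weight if let go in between.
- fork_seat (a point): Where the middle of the ramekin-and-cover stack belongs in the fork: 51 mm from the hinge axis, midway between lower and upper tines. Turns with the fork; at joint 0 its axes are those of cradle. The fork's spine (60 mm along the hinge, 65 mm tall, top 74.5 mm above the worktop) carries two upright rest bars (8 mm wide, centres 52 mm apart), faces 24 mm from the hinge axis: the ramekin stops against them.
- fork_mouth (a point): Mouth of the fork, 94 mm from the hinge axis, mid-height. At joint 0: two tines below (top 15.5 mm above the worktop), two above (underside 68.5 mm, top 74.5 mm), 53 mm clear between; both pairs 40 mm wide in all along the hinge. Open at the mouth and both sides: a stack slides in level from here, fingers on its two sides (line of closing along the hinge), clear of the tines.
- fork_pin (a point): Middle of the free black crank pin: round bar 16 mm thick, 68 mm long, parallel to the hinge, fixed to the fork 85 mm from the hinge axis and 122 mm to the frame's -x side of fork_seat. Moves on a half circle about the hinge, from the -y side over the top to the +y side. The bar turns easily between gripping fingers.
- shaker_a: salt shaker, upright cylinder 27 mm across, 74 mm tall; bystander. Origin at its underside.
- shaker_b: a second salt shaker, the same; bystander. Origin at its underside.
- tape_roll: parcel tape roll lying flat, 79 mm across, 37 mm tall; bystander. Origin at its underside.
- mug: navy mug 68 mm across (90 mm with the handle), 62 mm tall; bystander. Origin at its underside.
- stapler: red stapler 120 x 32 x 44 mm; bystander. Origin at its underside.
- ticket_pad: pad 60 x 85 x 19 mm; bystander. Origin at its underside.
- cup: red cup 72 mm across (94 mm with the handle), 56 mm tall; bystander. Origin at its underside.
- marker: marker pen 126 x 18 x 20 mm lying flat; bystander. Origin at its underside.
There are look-alikes about, which are no part of the job. What is shaped like the part that bears ramekin_center but blue or green is not meant.

How it is judged (in metres and radians):
On the way, in this order (a step that is already met when the one before it is completed fails the run):
1. the matching disc lies flat on the upright ramekin and covers it (distance between cover_fit_center and ramekin_center below 0.03 m and z of cover_fit_center in the frame of ramekin_center above 0.018 m and angle between the z axis of cover_fit_center and the z axis of ramekin_center, either way round below 0.2 rad and angle between ramekin_center's own z axis and vertical below 0.15 rad), for 0.2 s.
2. the ramekin, upright with its cover on, is in the fork, which is still at its first stop (distance between cover_fit_center and ramekin_center below 0.03 m and z of cover_fit_center in the frame of ramekin_center above 0.018 m and angle between the z axis of cover_fit_center and the z axis of ramekin_center, either way round below 0.2 rad and distance between ramekin_center and fork_seat below 0.022 m and angle between ramekin_center's own z axis and vertical below 0.2 rad and value of joint fork below 0.1 rad and contact force between the fingers and ramekin below 0.1 N), for 0.2 s.
3. the fork is past upright with ramekin and cover together in it (distance between cover_fit_center and ramekin_center below 0.03 m and z of cover_fit_center in the frame of ramekin_center above 0.018 m and angle between the z axis of cover_fit_center and the z axis of ramekin_center, either way round below 0.2 rad and distance between ramekin_center and fork_seat below 0.022 m and value of joint fork above 1.7 rad), for 0.05 s.
At the end, for the whole second after the job is handed in: The fork is at its far stop (joint over 3.05 rad); in it, at rest, the ramekin is upside down (within 0.14 rad; its centre within 22 mm of fork_seat) with the matching disc directly under its rim (centre to centre under 30 mm, flat against it within 0.2 rad) (distance between cover_fit_center and ramekin_center below 0.03 m and z of cover_fit_center in the frame of ramekin_center above 0.018 m and angle between the z axis of cover_fit_center and the z axis of ramekin_center, either way round below 0.2 rad and distance between ramekin_center and fork_seat below 0.022 m and value of joint fork above 3.05 rad and angle between ramekin_center's own z axis and vertical above 3 rad and linear speed of each of ramekin, cover_fit below 0.02 m/s); the robot touches nothing.
It fails at once if the ramekin is tipped over before the fork turns (angle between ramekin_center's own z axis and vertical above 0.7 rad and value of joint fork below 0.3 rad).
It fails at once if the fork is slammed over (faster than 5 rad/s) (velocity of joint fork above 5 rad/s or velocity of joint fork below -5 rad/s).
It fails at once if the ramekin or its cover falls off the worktop (height (world z) of any of ramekin_center, cover_fit_center below -0.05 m).
It fails at once if a bystander is moved more than 40 mm (distance of any of shaker_a, shaker_b, tape_roll, mug, stapler, ticket_pad, cup, marker from where it was at the start of the episode above 0.04 m).
It fails at once if a wrong disc is laid on the ramekin ((horizontal distance between cover_small_center and ramekin_center below 0.03 m and distance between cover_small_center and ramekin_center below 0.05 m and contact force between the fingers and cover_small below 0.1 N) or (horizontal distance between cover_large_center and ramekin_center below 0.03 m and distance between cover_large_center and ramekin_center below 0.05 m and contact force between the fingers and cover_large below 0.1 N)).
It also fails if it takes over 72 s, if anything falls off the work surface, if the arm or the gripper's body presses on something with over 40 N, if the wrist force passes 120 N, or if a joint passes its speed limit or range.

## Robot

A 6-joint arm with a two-finger parallel gripper is mounted at the origin on a cart in front of the work surface, level with it; the furniture and walls round the work are solid. World frame = base frame: x ahead of the robot, y to its left, z up, the work surface at z = 0. Lengths are in mm, angles in rad, forces in N, time in s.
With the tool pointing down it reaches from about 250 to 775 mm from the base axis. Payload 4 kg.
Tool frame: the origin (TCP) lies between the finger pads; the fingertips stand 14 mm ahead of it and the grasp point (between the pads) lies 5 mm behind it; z points along the fingers, x is the direction in which the jaws open and shut, and the axes are right-handed (so a half turn about z gives the same grasp; the last joint's range is limited). The gripper opens to 85 mm and grips with 20 to 120 N. Pads are 22 mm wide; open, the fingers measure 114 mm over their backs; the gripper's body (76 mm by 85 mm) begins 54 mm behind the grasp point. The pads swing forward as they close: fully open they stand 13 mm farther back than shut.
Start: joints at [-1.418, 0.087, 1.371, -0, 1.684, -0.103], TCP at [139.157, -532.12, 245.341] pointing down, gripper open.
Joint ranges: [-3.1, 3.1], [-0.76, 2.03], [0.27, 2.55], [-1.08, 4.22], [0.17, 2.65], [-2.57, 2.57]. Speed limits (rad/s): [2.79, 2.79, 3.14, 3.14, 3.14, 3.14].

## Interface

Orientations are given as a unit quaternion [x, y, z, w].
In Python, from plant import observe, optics, arm gives the robot as it stands.
- The arm moves only by the shell command python3 -m handwheel 'ROWS' [OPENING] [FORCE]. ROWS is JSON, one flat list of numbers, 4 for each row, row after row: the shift along the world's x, y, z in m, then the turn about the world's z in rad. In form: [dx, dy, dz, yaw, dx, dy, dz, yaw, ...]. A call has 1 to 5 rows; each row shifts and turns the commanded pose from where the row before left it; what a row does not reach is not made up. A row lasts 1/10 s, in which the tool goes at most 50 mm and 8.59 degrees, less where a joint would pass 70% of its speed; a pose out of reach is approached as far as the arm can. A call with a gripper value outside its range is refused whole. OPENING is the finger opening in m, from 0 to 0.0854, set as the call begins (- or left out, the last holds). The fingers move at their own pace and stop on an object; FORCE is the grip in N (left out, the last holds). Time passes only in rows, so rows that do not move let the fingers close. It gives the time, the measured TCP pose, the force and the opening at its end, in the units of the state.
- observe(): the state, without advancing time (a new reading comes with each control period).
- optics.grab_frame(name): name is "scene" or "top"; returns a dict with "image" (420x560x3 uint8, red, green, blue), "fx", "fy", "cx", "cy" (pixels), "position" and "attitude" of the camera in the world. Camera axes: x right, y down, z forward; pixel columns grow to the right and rows downward; lengths in mm; the calibration is good to about 2 mm. A picture is of the moment at which its call begins. There is no depth.
- arm.close_job(): hands the job in, once; it reports no verdict.
The state is a dict: "time_s": time; "q": joint angles; "qd": joint speeds; "joint_torque": joint torques, N m; "ee_pos": TCP position; "eef_rot": TCP orientation; "ft_force": force on the tool from outside, world axes, zero at the start; "wrist_torque": the same for the moment, N m; "grip_width": opening from 0.0 (shut) to 1.0 (fully open).
Only numpy, scipy, OpenCV 4.12 (cv2) and the standard library are available. Lean on these libraries where they do the work, as an engineer would, in place of code of your own. Each camera call takes 0.05 s, during which the arm holds its last target.

## Working session

There is one attempt and no reset: what is moved stays moved. The work goes in short steps, Python scripts to look and compute and a shell command to move; the robot and the scene stay as the last step left them, time stands still between calls to the robot, and variables do not carry over. Pictures are saved under pics/ and viewed, and the job is handed in when it is done.

```bash
ls; mkdir -p pics; python3 - <<'E'
from plant import observe, optics, arm
import cv2
print(observe())
for n in ["scene","top"]:
    f=optics.grab_frame(n)
    print({k:v for k,v in f.items() if k!="image"})
    cv2.imwrite(f"pics/{n}0.png",cv2.cvtColor(f["image"],cv2.COLOR_RGB2BGR))
E
```

```text
pics
{'time_s': 0.0, 'q': array([-1.41813016e+00,  8.79846660e-02,  1.37231011e+00, -3.68460446e-05,
        1.68361361e+00, -1.03128396e-01]), 'qd': array([ 0.00140492, -0.00048569,  0.00019136,  0.00073154, -0.00130375,
        0.00133098]), 'joint_torque': array([-3.49855372e-04, -3.51867843e+01, -3.13270283e+01, -6.33734430e-05,
        1.09732995e-02, -2.41158057e-05]), 'ee_pos': array([ 139.05262696, -531.62801443,  244.0945576 ]), 'eef_rot': array([ 7.91520227e-01, -6.11141873e-01, -8.51381932e-04, -7.84943896e-04]), 'ft_force': array([-0.25727348,  0.00075641,  0.17523707]), 'wrist_torque': array([-0.03814469, -0.0129546 , -0.03468357]), 'grip_width': 0.9992784590480737}
{'fx': 439.82874891437973, 'fy': 439.82874891437973, 'cx': 287.0562059998436, 'cy': 204.5212899422792, 'position': array([-347.74438808,  843.98638705,  857.24098139]), 'attitude': array([-0.35140175,  0.81037217, -0.43084693,  0.18489098])}
{'fx': 471.05468976221186, 'fy': 471.05468976221186, 'cx': 279.8512353897303, 'cy': 213.76417709139795, 'position': array([ 264.95226035,   36.02282696, 1397.66225574]), 'attitude': array([-0.70297086,  0.70496662, -0.06409244,  0.06889264])}
```

View pics/scene0.png

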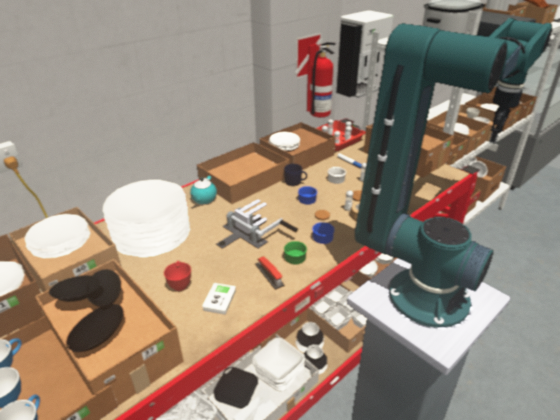

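View pics/top0.png

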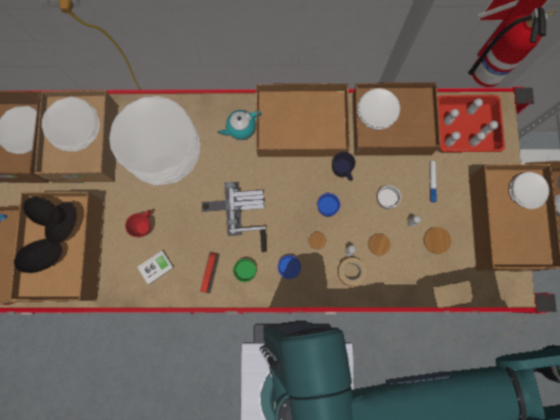

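The top view shows the white ramekin at about (388,196), three discs at (317,240), (379,244) and (437,240), and the cradle at about (235,208). I'll measure these in enlarged crops.

```bash
cat > h.py <<'E'
from plant import observe, optics, arm
import cv2, numpy as np
from scipy.spatial.transform import Rotation as R
def grab(n): return optics.grab_frame(n)
def p2w(f,u,v,z):
    d=R.from_quat(f["attitude"]).apply([(u-f["cx"])/f["fx"],(v-f["cy"])/f["fy"],1.])
    p=np.array(f["position"]); return p+d*(z-p[2])/d[2]
def w2p(f,P):
    c=R.from_quat(f["attitude"]).inv().apply(np.array(P,float)-f["position"])
    return np.array([f["fx"]*c[0]/c[2]+f["cx"],f["fy"]*c[1]/c[2]+f["cy"]])
def crop(f,x0,y0,x1,y1,s,name):
    im=cv2.cvtColor(f["image"],cv2.COLOR_RGB2BGR)[y0:y1,x0:x1]
    im=cv2.resize(im,None,fx=s,fy=s,interpolation=cv2.INTER_CUBIC)
    for k in range(0,x1-x0,10): 
        cv2.line(im,(k*s,0),(k*s,6),(0,0,255),1); 
        if (x0+k)%20==0: cv2.putText(im,str(x0+k),(k*s,18),0,.4,(0,0,255),1)
    for k in range(0,y1-y0,10):
        cv2.line(im,(0,k*s),(6,k*s),(0,0,255),1)
        if (y0+k)%20==0: cv2.putText(im,str(y0+k),(8,k*s+4),0,.4,(0,0,255),1)
    cv2.imwrite("pics/"+name,im)
E
python3 - <<'E'
from h import *
f=grab("top")
crop(f,300,150,460,290,5,"a1.png"); crop(f,190,170,290,260,7,"a2.png")
s=grab("scene"); crop(s,200,160,380,280,4,"a3.png")
np.save
import pickle; pickle.dump((f,s),open("f0.pkl","wb"))
E
```

```text
(no output)
```

View pics/a1.png

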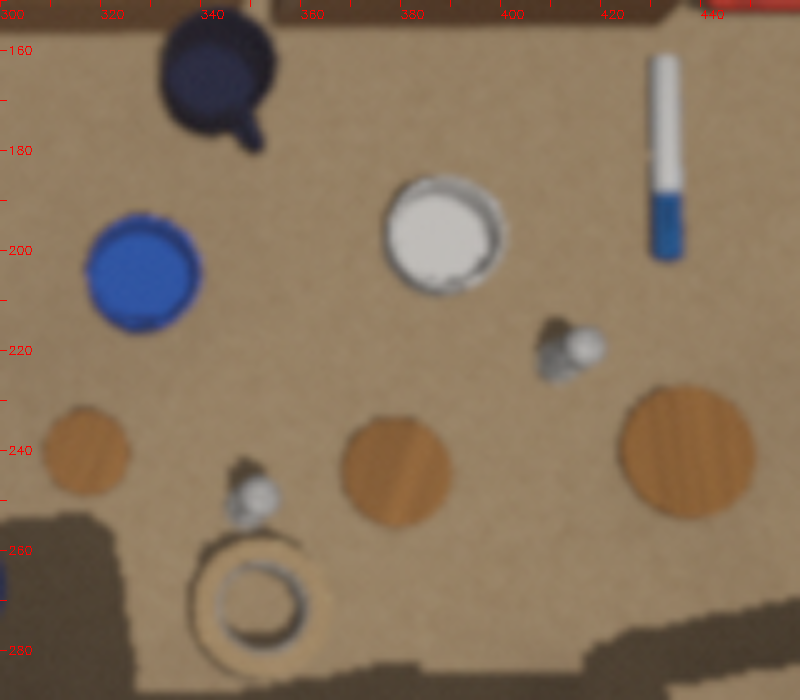

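View pics/a2.png

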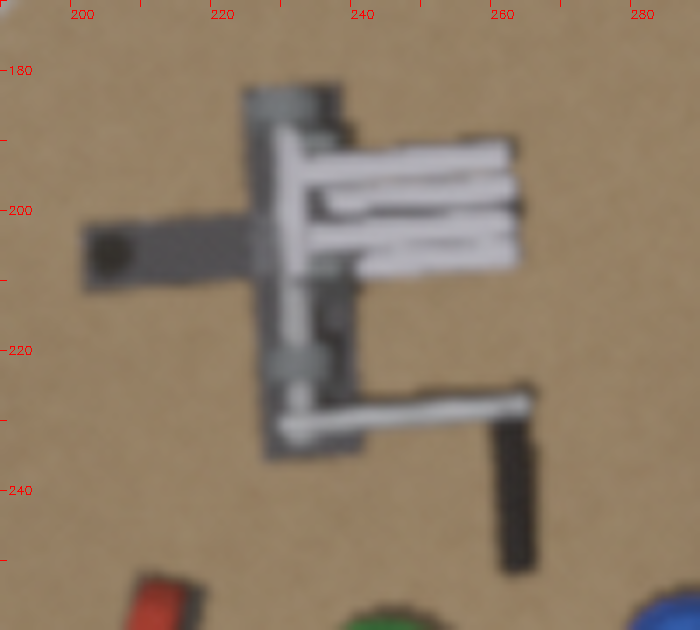

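View pics/a3.png

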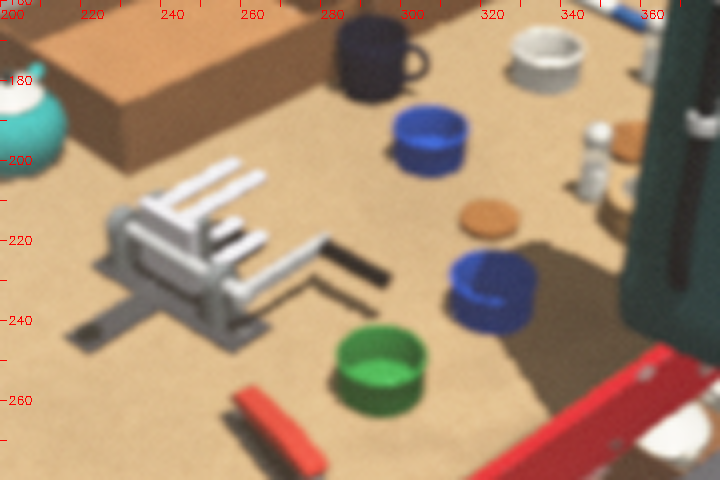

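```bash
python3 - <<'E'
from h import *
import pickle; f,s=pickle.load(open("f0.pkl","rb"))
for n,u,v,z in [("postfar",230.5,185,57),("postnear",232.7,221.8,57),("pin tip",264.3,251.5,42),("pin base",262.7,230,42),("arm hub",232.5,230.5,42),("arm tip",265,227.5,42),("utine1 root",234,194,74.5),("utine1 tip",263,192,74.5),("utine2 root",234,204.2,74.5),("utine2 tip",263.2,201.7,74.5),("l1tip",264,196.8,15.5),("l2tip",264,206,15.5),("footc1",224.5,183,5),("footc2",239,182,5),("footc3",227.5,235.8,5),("footc4",242,234.5,5),
 ("rod far",230.3,189,74.5),("rod near",232,210,74.5)]:
    print(n,p2w(f,u,v,z).round(1))
im=cv2.cvtColor(f["image"],cv2.COLOR_RGB2HSV)
m=cv2.inRange(im,(8,100,80),(18,255,255))
n,l,st,c=cv2.connectedComponentsWithStats(m)
for i in range(1,n):
    if 120<st[i,4]<1500 and 290<c[i][0]<460 and 220<c[i][1]<260:
        print(st[i],c[i],p2w(f,*c[i],7).round(1),2*np.sqrt(st[i,4]/np.pi)/f["fx"]*(1390))
# ramekin silhouette: fit
g=f["image"].astype(int)
m=((g.max(2)-g.min(2))<32)&(g.mean(2)>60)
m=m.astype(np.uint8); mm=np.zeros_like(m); mm[180:215,370:407]=m[180:215,370:407]
n,l,st,c=cv2.connectedComponentsWithStats(mm)
for i in range(1,n): print(st[i],c[i])
i=1+np.argmax(st[1:,4]); M=cv2.convexHull(np.argwhere(l==i)[:,::-1].astype(np.int32))
A=np.zeros_like(m); cv2.fillConvexPoly(A,M,1)
A4=cv2.resize(A,None,fx=4,fy=4,interpolation=cv2.INTER_NEAREST)
t=np.linspace(0,2*np.pi,60)
def cost(x,y,r=34):
    P=[w2p(f,[x+r*np.cos(a),y+r*np.sin(a),z])*4+1.5 for z in (0,36) for a in t]
    B=np.zeros_like(A4); cv2.fillConvexPoly(B,cv2.convexHull(np.int32(np.round(P))),1); return (A4!=B).sum()
x0,y0=p2w(f,388.5,197,25)[:2]; print(x0,y0)
b=min((cost(x,y),x,y) for x in np.arange(x0-10,x0+10,1) for y in np.arange(y0-10,y0+10,1)); print(b)
E
```

```text
postfar [606.9 189.5  57. ]
postnear [497.3 181.2  57. ]
pin tip [412.6  90.1  42. ]
pin base [475.4  95.   42. ]
arm hub [474.2 183.   42. ]
arm tip [482.8  88.4  42. ]
utine1 root [575.7 176.9  74.5]
utine1 tip [581.3  93.3  74.5]
utine2 root [545.6 176.4  74.5]
utine2 tip [552.6  92.6  74.5]
l1tip [580.5  92.7  15.5]
l2tip [552.3  92.6  15.5]
footc1 [626.5 213.9   5. ]
footc2 [629.5 169.6   5. ]
footc3 [464.  201.7   5. ]
footc4 [467.8 158.4   5. ]
rod far [590.6 187.9  74.5]
rod near [528.6 181.9  74.5]
[423 227  29  27 618] [437.19902913 239.97411003] [ 449.2 -421.5    7. ] 82.77377557104344
[308 231  19  19 262] [316.80152672 240.09923664] [450.  -64.4   7. ] 53.895086500812724
[368 233  23  23 413] [378.93220339 243.93946731] [ 437.9 -248.3    7. ] 67.66647506513794
[377 185  25  24 485] [388.46391753 196.5257732 ]
576.3597286638069 -278.99600166529507
(np.int64(546), np.float64(578.3597286638069), np.float64(-280.99600166529507))
```

```bash
python3 - <<'E'
from h import *
import pickle; f,s=pickle.load(open("f0.pkl","rb"))
t=np.linspace(0,2*np.pi,80)
def draw(f,box,sc,name):
    x0,y0,x1,y1=box
    im=cv2.cvtColor(f["image"],cv2.COLOR_RGB2BGR)[y0:y1,x0:x1]
    im=cv2.resize(im,None,fx=sc,fy=sc,interpolation=cv2.INTER_CUBIC)
    def ring(c,r,z,col):
        P=[(w2p(f,[c[0]+r*np.cos(a),c[1]+r*np.sin(a),z])-[x0,y0]+.5)*sc for a in t]
        cv2.polylines(im,[np.int32(P)],True,col,1)
    ring((577.5,-280.5),34,36,(0,0,255)); ring((577.5,-280.5),34,0,(0,255,0)); ring((577.5,-280.5),28,36,(255,0,255))
    ring((437.9,-248.3),33,9,(0,0,255)); ring((449.2,-421.5),40,9,(0,0,255));ring((450,-64.4),26,9,(0,0,255))
    cv2.imwrite("pics/"+name,im)
draw(f,(300,150,460,290),5,"b1.png"); draw(s,(300,150,400,240),8,"b2.png")
for n,u,v,z in [("shaker a top",351.5,249.5,74),("sh a base",349,250,10),("shaker b top",416.5,219,74),("stapler near",213,254,44),("stapler",205,291,44)]: print(n,p2w(f,u,v,z).round(0))
E
```

```text
shaker a top [ 414. -157.   74.]
sh a base [ 420. -159.   10.]
shaker b top [ 501. -344.   74.]
stapler near [406. 238.  44.]
stapler [300. 258.  44.]
```

View pics/b1.png

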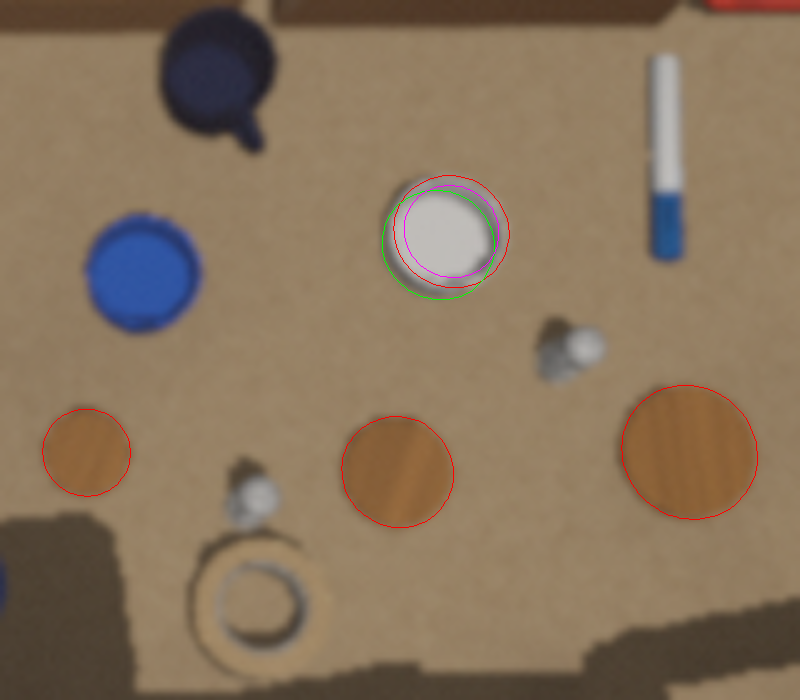

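View pics/b2.png

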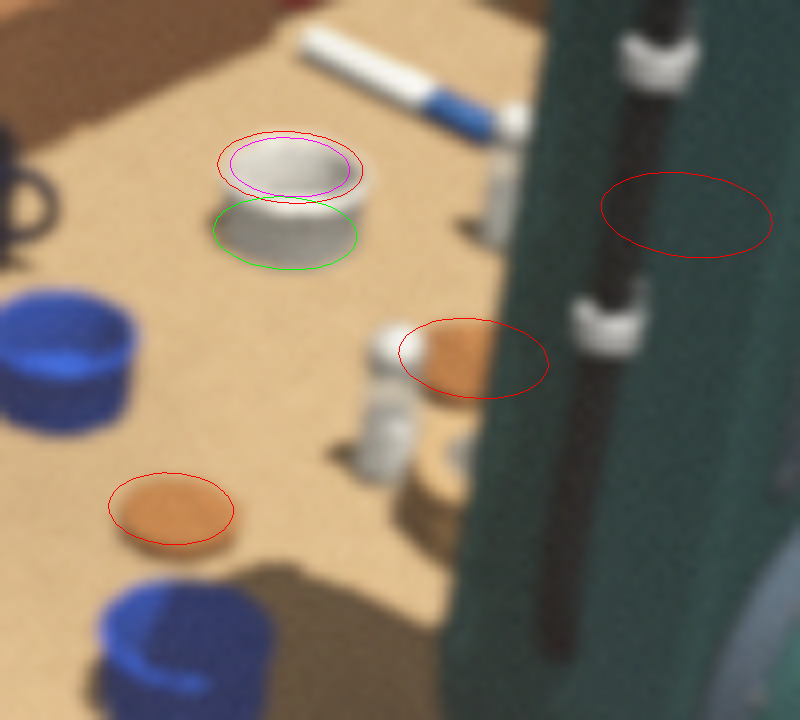

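```bash
python3 - <<'E'
from h import *
import pickle; f,s=pickle.load(open("f0.pkl","rb"))
crop(f,368,178,408,216,18,"c1.png")
crop(s,320,160,355,190,20,"c2.png")
E
```

```text
(no output)
```

View pics/c1.png

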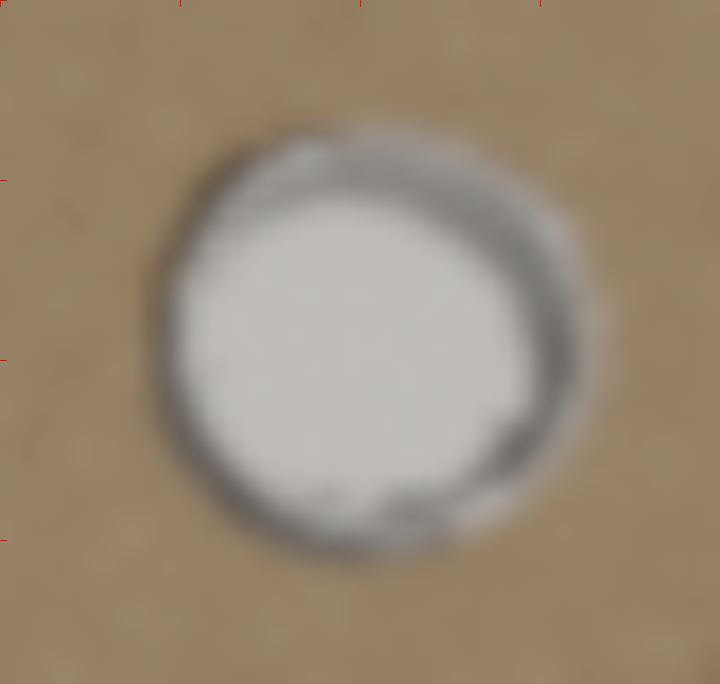

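View pics/c2.png

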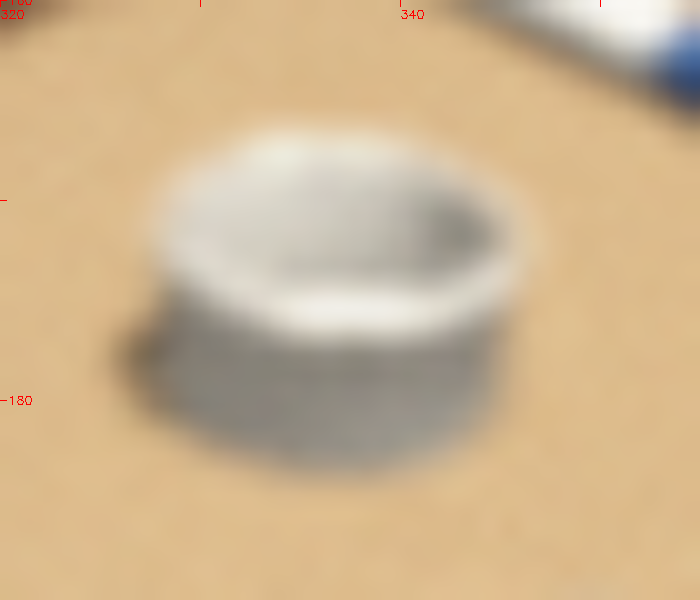

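```bash
python3 - <<'E'
from h import *
import pickle; f,s=pickle.load(open("f0.pkl","rb"))
print(p2w(f,389.3,195.9,36),p2w(f,387.6,197.4,2))
# scene: compare ramekin and small disc with offsets; rim extents
u=320+np.array([155,530])/20-.5; v=160+np.array([130,340])/20-.5
print("scene rim",p2w(s,u.mean(),v.mean(),36))
crop(s,305,200,340,225,20,"c3.png")
E
```

```text
[ 577.19117136 -278.98617092   36.        ] [ 580.34526714 -281.49433799    2.        ]
scene rim [ 570.85828258 -277.77974425   36.        ]
```

View pics/c3.png

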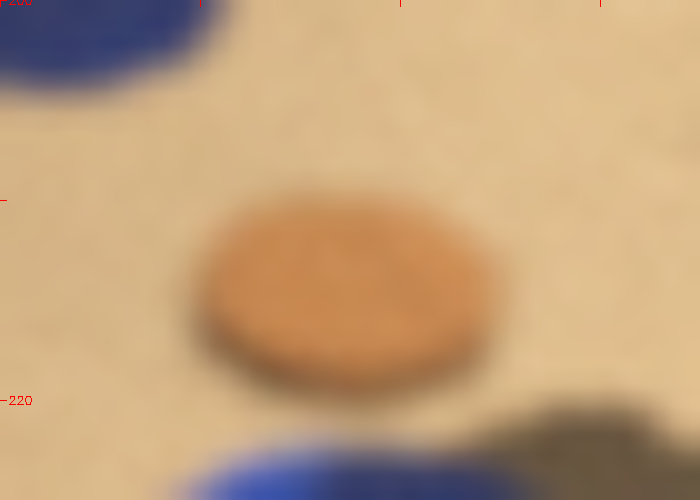

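```bash
python3 -m handwheel '[0.03,0.0284,0,0.139,0.03,0.0284,0,0.139,0.03,0.0284,0,0.139,0.03,0.0284,0,0.139,0.03,0.0284,0,0.139]' 0.0854 40; python3 -m handwheel '[0.03,0.0284,0,0.139,0.03,0.0284,0,0.139,0.03,0.0284,0,0.139,0.03,0.0284,0,0.139,0.03,0.0284,0,0.139]'; python3 -m handwheel '[0,0,-0.04,0,0,0,-0.04,0,0,0,-0.04,0,0,0,-0.04,0,0,0,0,0]'
python3 - <<'E'
from h import *
o=observe(); print(o["ee_pos"],o["eef_rot"],o["q"],o["grip_width"],o["ft_force"])
f=grab("top"); crop(f,310,200,450,290,5,"d1.png")
s=grab("scene"); crop(s,300,130,440,250,5,"d2.png")
E
```

```text
time_s: 0.7
ee_pos: [290.0, -388.8, 245.1]
eef_rot: [0.953, -0.303, 0.0, -0.0]
ft_force: [0.7, -1.2, 0.0]
grip_width: 0.993
time_s: 1.2
ee_pos: [440.1, -246.7, 245.2]
eef_rot: [0.999, 0.04, 0.0, 0.0]
ft_force: [0.4, -0.4, 1.2]
grip_width: 1.0
time_s: 1.7
ee_pos: [435.0, -245.0, 78.7]
eef_rot: [0.999, 0.038, -0.006, -0.004]
ft_force: [-1.0, 0.3, -0.8]
grip_width: 0.998
[ 434.96508232 -244.9861698    78.67705669] [ 0.99926788  0.03756398 -0.00570519 -0.00448272] [-6.26584693e-01  8.07762563e-02  1.71721880e+00  2.69952106e-05
  1.35810895e+00 -7.01738203e-01] 0.9976553925064389 [-0.98212697  0.30923129 -0.79240868]
```

```bash
python3 -m handwheel '[-0.001,0,0,0,0,0,0,0]'
python3 - <<'E'
from h import *
o=observe(); print(o["ee_pos"],o["eef_rot"])
f=grab("top"); crop(f,310,200,450,290,5,"d1.png")
s=grab("scene"); crop(s,300,130,440,250,5,"d2.png")
E
```

```text
time_s: 2.0
ee_pos: [439.7, -249.4, 88.4]
eef_rot: [0.999, 0.037, 0.002, 0.002]
ft_force: [0.4, -0.2, -0.1]
grip_width: 1.0
[ 439.65282429 -249.35707085   88.38107611] [0.99929566 0.03741898 0.00222103 0.0017502 ]
```

View pics/d1.png

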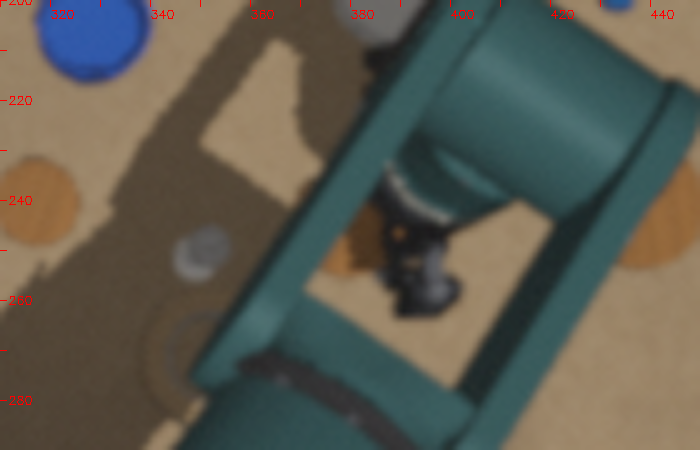

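View pics/d2.png

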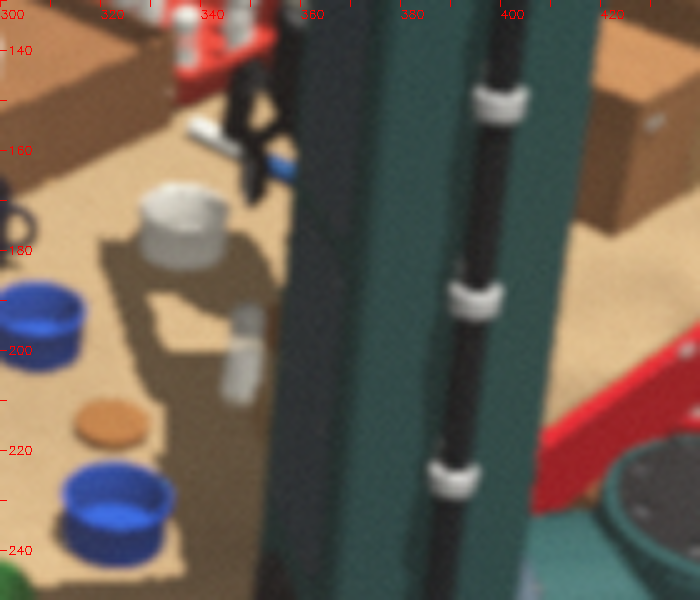

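The scene view shows one fingertip ending near (351,169), which gives me the tip height. The disc itself is hidden by the arm.

```bash
python3 - <<'E'
from h import *
s=grab("scene"); o=observe(); print(o["ee_pos"])
crop(s,335,130,365,175,16,"d3.png")
for z in (60,70,75,80,85,90,100): print(z,w2p(s,[439+45,-248+4,z]).round(1),w2p(s,[439+56,-248+4,z]).round(1))
E
```

```text
[ 438.9640583  -248.78156096   87.12888626]
60 [349.1 177.5] [346.8 176.3]
70 [349.4 175.1] [347.  173.9]
75 [349.5 173.8] [347.1 172.7]
80 [349.6 172.6] [347.2 171.5]
85 [349.7 171.4] [347.3 170.2]
90 [349.8 170.1] [347.4 169. ]
100 [350.1 167.7] [347.7 166.5]
```

View pics/d3.png

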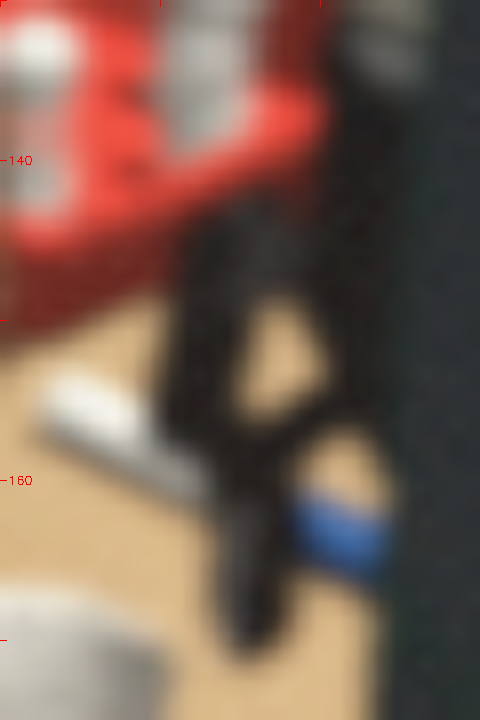

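```bash
python3 -m handwheel '[0,0,-0.025,0,0,0,-0.025,0,0,0,-0.012,0,0,0,0,0,0,0,0,0]' 0.076;  python3 -m handwheel '[0,0,-0.006,0,0,0,-0.004,0,0,0,0,0,0,0,0,0]'
```

```text
time_s: 2.65
ee_pos: [438.6, -248.5, 24.1]
eef_rot: [0.999, 0.037, 0.0, 0.0]
ft_force: [0.1, -0.4, 0.5]
grip_width: 0.891
time_s: 3.05
ee_pos: [438.2, -248.2, 13.5]
eef_rot: [0.999, 0.037, 0.0, 0.0]
ft_force: [-0.4, -0.8, 1.1]
grip_width: 0.892
```

```bash
python3 -m handwheel '[0,0,-0.003,0,0,0,0,0]';  python3 -m handwheel '[0,0,0,0,0,0,0,0,0,0,0,0,0,0,0,0]' 0.05 30
```

```text
time_s: 3.25
ee_pos: [438.0, -248.0, 10.0]
eef_rot: [0.999, 0.037, -0.0, -0.0]
ft_force: [-0.2, 0.4, 0.0]
grip_width: 0.886
time_s: 3.65
ee_pos: [438.3, -248.2, 10.9]
eef_rot: [0.999, 0.038, 0.0, 0.0]
ft_force: [-1.2, 0.8, 5.1]
grip_width: 0.744
```

```bash
python3 -m handwheel '[0,0,0,0,0,0,0,0]'; python3 -m handwheel '[0,0,0.01,0,0,0,0.02,0,0,0,0,0]'
python3 - <<'E'
from h import *
f=grab("top"); crop(f,310,200,450,290,5,"e1.png")
E
```

```text
time_s: 3.85
ee_pos: [438.3, -248.3, 10.9]
eef_rot: [0.999, 0.037, 0.0, 0.0]
ft_force: [-1.9, 1.2, 6.4]
grip_width: 0.747
time_s: 4.15
ee_pos: [440.0, -249.4, 43.0]
eef_rot: [0.999, 0.037, 0.003, 0.002]
ft_force: [0.6, -0.6, 0.8]
grip_width: 0.745
```

View pics/e1.png

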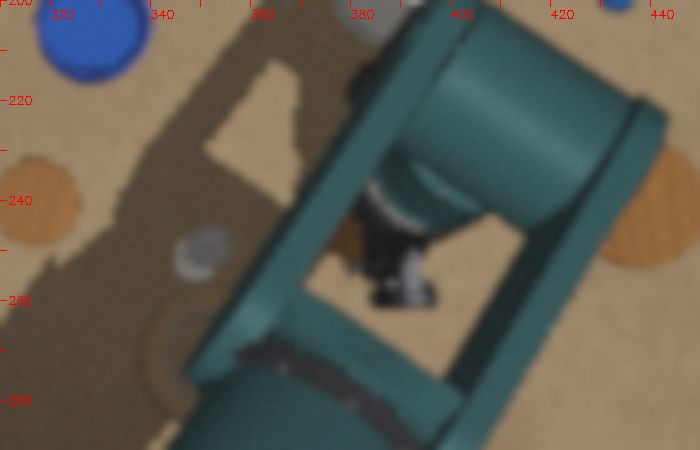

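```bash
python3 -m handwheel '[0,0,0.03,0,0,0,0.03,0,0.03,-0.007,0,0,0.03,-0.007,0,0,0.03,-0.007,0,0]'; python3 -m handwheel '[0.03,-0.006,0,0,0.0185,-0.004,0,0,0,0,0,0,0,0,0,0]'
python3 - <<'E'
from h import *
o=observe();print(o["ee_pos"],o["grip_width"])
f=grab("top"); crop(f,340,150,450,240,7,"g1.png")
s=grab("scene"); crop(s,290,110,390,210,7,"g2.png")
E
```

```text
time_s: 4.7
ee_pos: [528.8, -269.2, 99.5]
eef_rot: [0.999, 0.037, -0.0, -0.0]
ft_force: [0.4, -0.4, 0.3]
grip_width: 0.746
time_s: 5.1
ee_pos: [575.9, -278.7, 98.7]
eef_rot: [0.999, 0.038, -0.001, -0.001]
ft_force: [0.4, -0.8, -0.1]
grip_width: 0.75
[ 575.92333781 -278.693022     98.70667324] 0.7501784331362548
```

View pics/g1.png

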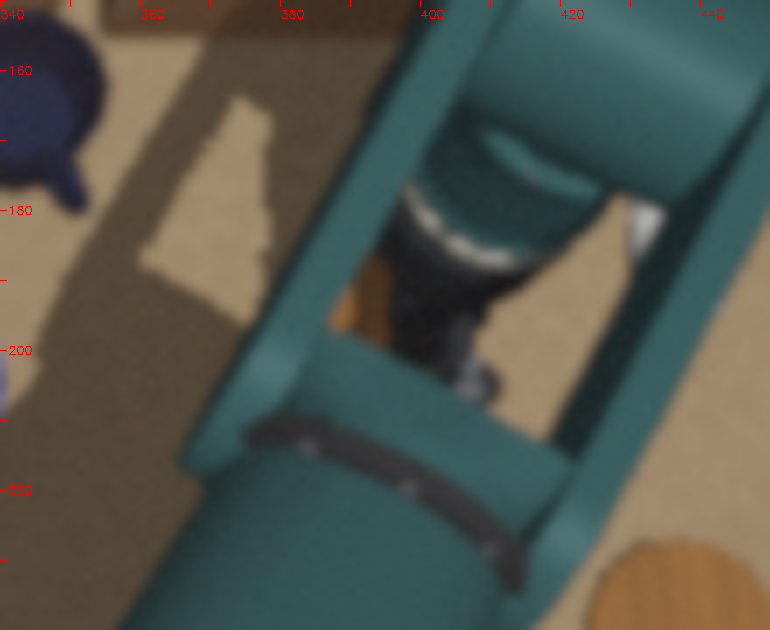

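View pics/g2.png

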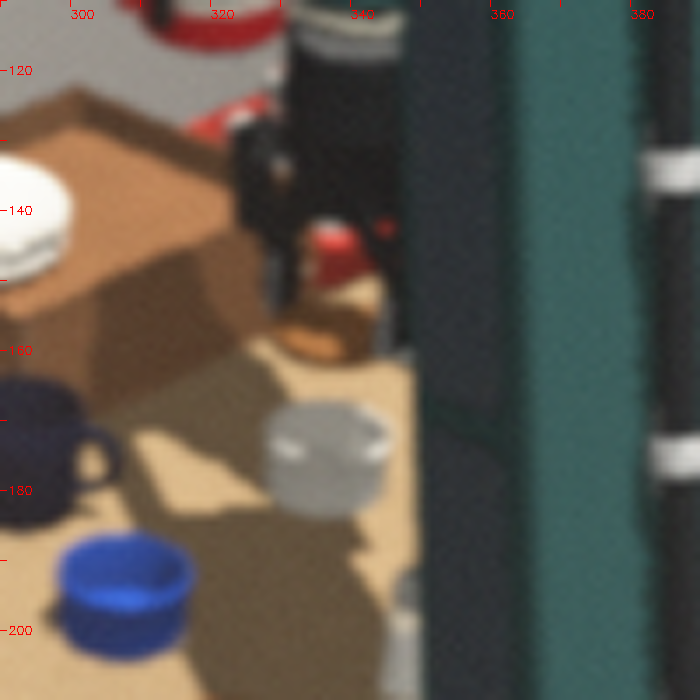

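Scene view shows the disc held level (about (337,157)) directly above the ramekin (rim about (337,172)). Now I'll lower it.

```bash
python3 -m handwheel '[0,0,-0.02,0,0,0,-0.02,0,0,0,-0.008,0,0,0,0,0,0,0,0,0]'; python3 -m handwheel '[0,0,-0.003,0,0,0,0,0]';python3 -m handwheel '[0,0,-0.002,0,0,0,0,0]'
```

```text
time_s: 5.7
ee_pos: [576.6, -279.3, 53.1]
eef_rot: [0.999, 0.037, 0.0, 0.0]
ft_force: [-0.5, 0.4, -0.1]
grip_width: 0.747
time_s: 5.9
ee_pos: [577.0, -279.4, 50.2]
eef_rot: [0.999, 0.037, 0.001, 0.0]
ft_force: [0.1, 0.1, -0.1]
grip_width: 0.747
time_s: 6.1
ee_pos: [576.7, -279.1, 47.3]
eef_rot: [0.999, 0.038, 0.0, 0.0]
ft_force: [-0.7, -1.2, -1.6]
grip_width: 0.748
```

```bash
python3 -m handwheel '[0,0,-0.001,0,0,0,0,0]'; 
python3 - <<'E'
from h import *
s=grab("scene"); crop(s,315,140,365,190,14,"i2.png")
E
```

```text
time_s: 6.3
ee_pos: [576.8, -279.2, 46.9]
eef_rot: [0.999, 0.038, 0.0, 0.0]
ft_force: [-0.9, 0.5, 1.9]
grip_width: 0.744
```

View pics/i2.png

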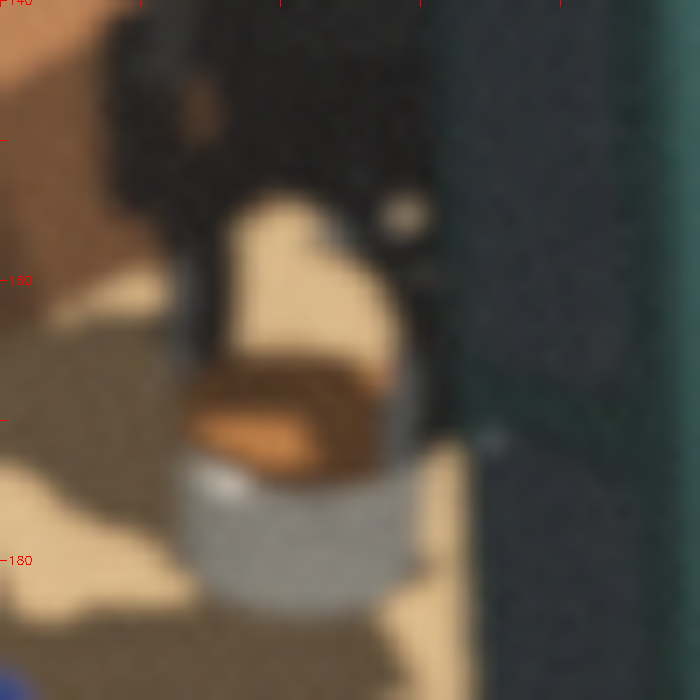

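The disc sits on the rim, about 1–2 mm off centre at most, so I'll release it.

```bash
python3 -m handwheel '[0,0,0,0,0,0,0,0,0,0,0,0]' 0.0854; python3 -m handwheel '[0,0,0.03,0,0,0,0.03,0,0,0,0,0,0,0,0,0]'
python3 - <<'E'
from h import *
s=grab("scene"); crop(s,315,140,365,190,14,"i3.png")
f=grab("top"); crop(f,360,170,420,220,12,"i4.png")
E
```

```text
time_s: 6.65
ee_pos: [576.6, -279.1, 46.1]
eef_rot: [0.999, 0.037, -0.0, -0.0]
ft_force: [-0.4, 0.6, -0.4]
grip_width: 1.003
time_s: 7.05
ee_pos: [577.2, -279.5, 107.4]
eef_rot: [0.999, 0.037, 0.001, 0.001]
ft_force: [0.5, 0.6, 0.1]
grip_width: 0.998
```

View pics/i3.png

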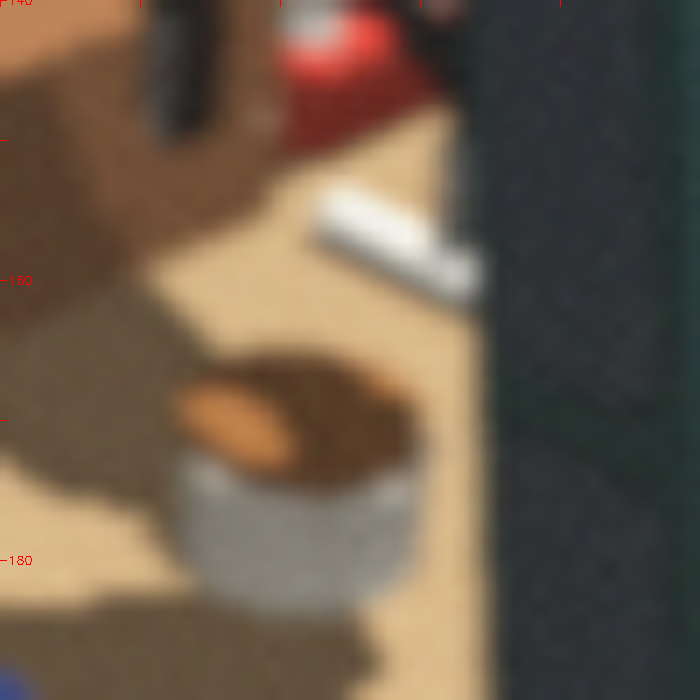

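View pics/i4.png

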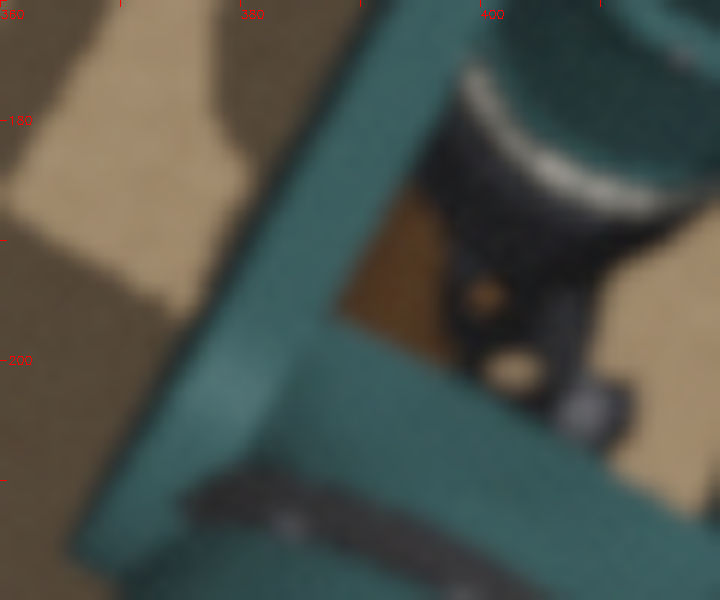

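```bash
python3 -m handwheel '[0,0,-0.03,0,0,0,-0.03,0,0,0,-0.015,0,0,0,-0.007,0,0,0,0,0]';python3 -m handwheel '[0,0,-0.007,0,0,0,0,0]'; python3 -m handwheel '[0,0,0,0,0,0,0,0,0,0,0,0,0,0,0,0]' 0.055 40;  python3 -m handwheel '[0,0,0,0,0,0,0,0]'
python3 - <<'E'
from h import *
s=grab("scene"); crop(s,315,140,365,190,14,"j3.png")
E
```

```text
time_s: 7.65
ee_pos: [575.8, -278.7, 22.7]
eef_rot: [0.999, 0.037, -0.001, -0.001]
ft_force: [0.8, 0.2, 0.9]
grip_width: 1.001
time_s: 7.85
ee_pos: [577.0, -279.3, 17.8]
eef_rot: [0.999, 0.037, 0.0, 0.0]
ft_force: [0.4, -0.6, -0.5]
grip_width: 1.002
time_s: 8.25
ee_pos: [577.2, -279.6, 19.0]
eef_rot: [0.999, 0.038, 0.001, 0.001]
ft_force: [-1.4, 0.2, 6.0]
grip_width: 0.772
time_s: 8.45
ee_pos: [577.2, -279.7, 19.0]
eef_rot: [0.999, 0.038, 0.001, 0.001]
ft_force: [-0.9, 0.1, 6.1]
grip_width: 0.77
```

View pics/j3.png

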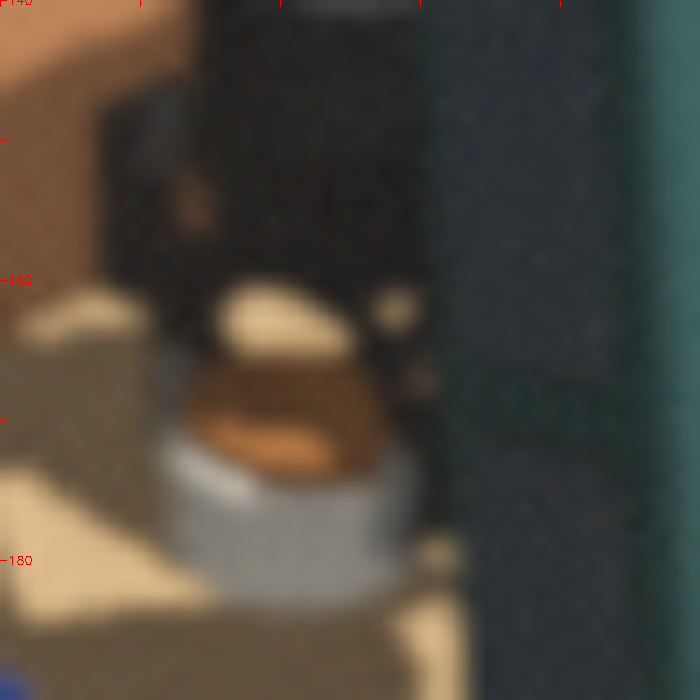

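```bash
python3 -m handwheel '[0,0,0.008,0,0,0,0.015,0,0,0,0.02,0,0,0,0.02,0,0,0,0.015,0]';python3 -m handwheel '[0,0,0.01,0,0,0.005,0.003,0,0,0.01,0,0,0,0.01,0,0,0,0,0,0]'
python3 - <<'E'
from h import *
s=grab("scene"); crop(s,315,110,365,160,14,"k3.png")
E
```

```text
time_s: 9.0
ee_pos: [577.2, -279.3, 97.5]
eef_rot: [0.999, 0.038, 0.001, 0.0]
ft_force: [-0.5, -1.0, -2.5]
grip_width: 0.77
time_s: 9.5
ee_pos: [576.1, -251.7, 106.9]
eef_rot: [0.999, 0.038, -0.001, -0.001]
ft_force: [-0.0, 0.8, -2.3]
grip_width: 0.767
```

View pics/k3.png

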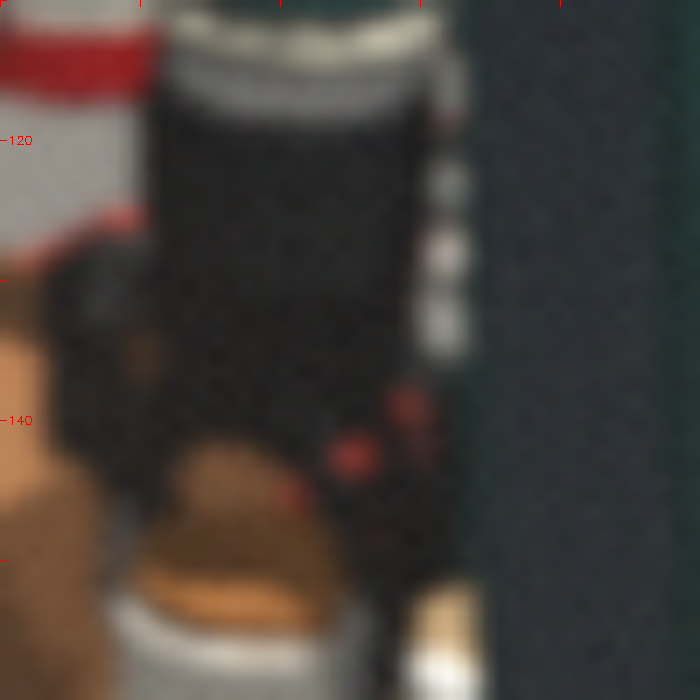

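```bash
python3 -m handwheel '[0,0.015,0,0,-0.001,0.022,0,0,-0.001,0.025,0,0,-0.001,0.025,0,0,-0.001,0.025,0,0]';python3 -m handwheel '[-0.001,0.025,0,0,-0.001,0.025,0,0,-0.001,0.025,0,0,0,0.025,0,0,0,0.025,0,0]';python3 -m handwheel '[0,0.022,0,0,0,0.018,0,0,0,0.012,0,0,0,0.006,0,0,0,0,0,0]'
python3 - <<'E'
from h import *
o=observe();print(o["ee_pos"],o["eef_rot"])
s=grab("scene"); crop(s,210,120,330,240,6,"l3.png")
f=grab("top"); crop(f,200,160,310,250,7,"l4.png")
E
```

```text
time_s: 10.05
ee_pos: [572.3, -140.4, 108.1]
eef_rot: [0.999, 0.037, -0.0, -0.0]
ft_force: [0.6, 0.3, -1.4]
grip_width: 0.77
time_s: 10.55
ee_pos: [569.1, -15.3, 108.2]
eef_rot: [0.999, 0.038, -0.0, -0.0]
ft_force: [0.1, 0.0, -1.4]
grip_width: 0.766
time_s: 11.05
ee_pos: [569.5, 41.5, 108.3]
eef_rot: [0.999, 0.038, -0.0, 0.0]
ft_force: [-0.1, 0.3, -1.3]
grip_width: 0.77
[569.5077842   41.482195   108.26081358] [ 9.99278378e-01  3.79831242e-02 -4.81343861e-05  6.15448251e-05]
```

View pics/l3.png

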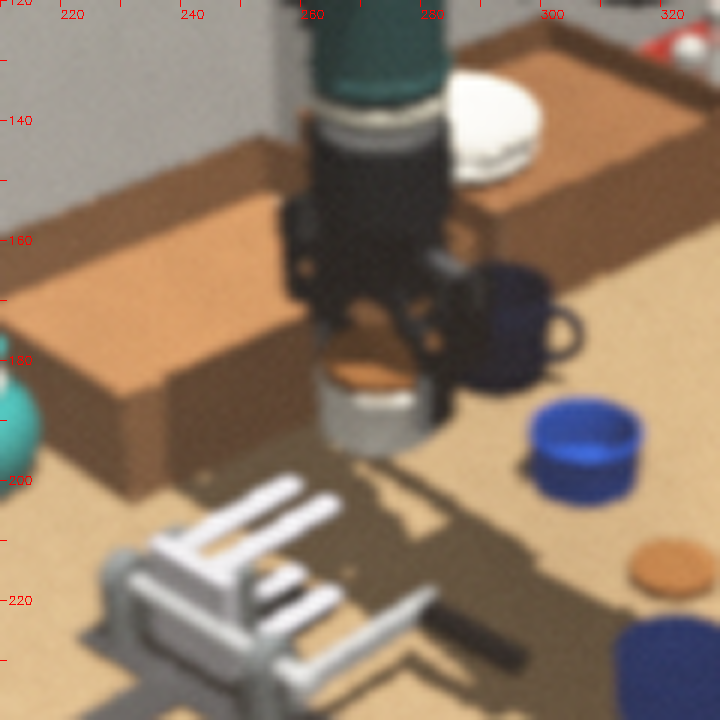

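View pics/l4.png

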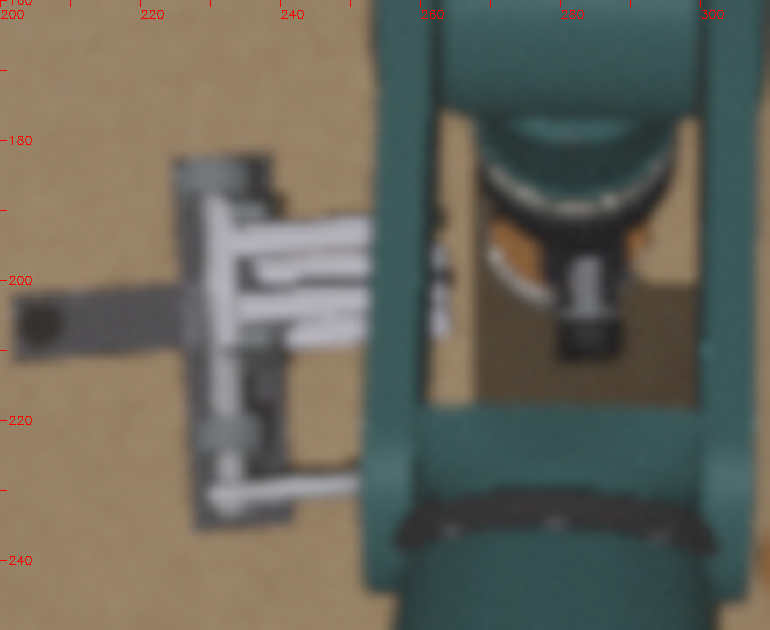

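```bash
python3 -m handwheel '[0,0,-0.012,0,0,0,-0.018,0,0,0,-0.018,0,0,0,-0.014,0,0,0,-0.008,0]';python3 -m handwheel '[0,0,0,0,0,0,0,0,0,0,0,0]'
python3 - <<'E'
from h import *
o=observe();print(o["ee_pos"],o["eef_rot"])
s=grab("scene"); crop(s,210,140,330,240,6,"m3.png")
f=grab("top"); crop(f,210,165,310,245,8,"m4.png")
E
```

```text
time_s: 11.65
ee_pos: [568.4, 40.3, 35.9]
eef_rot: [0.999, 0.037, -0.002, -0.0]
ft_force: [-0.9, 0.8, -3.3]
grip_width: 0.772
time_s: 11.95
ee_pos: [570.6, 40.8, 39.5]
eef_rot: [0.999, 0.037, 0.001, 0.0]
ft_force: [0.6, 0.7, -2.0]
grip_width: 0.769
[570.55873345  40.8072617   39.50576079] [9.99297392e-01 3.74606594e-02 1.18920158e-03 8.60586753e-05]
```

View pics/m3.png

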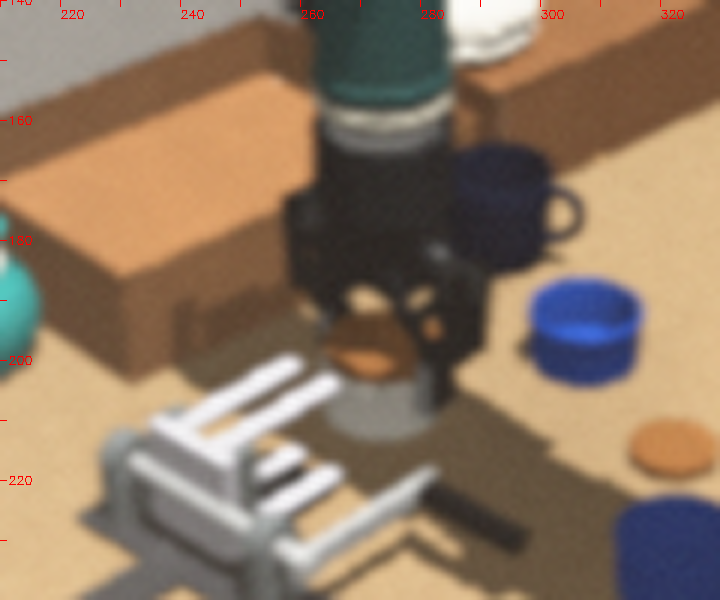

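View pics/m4.png

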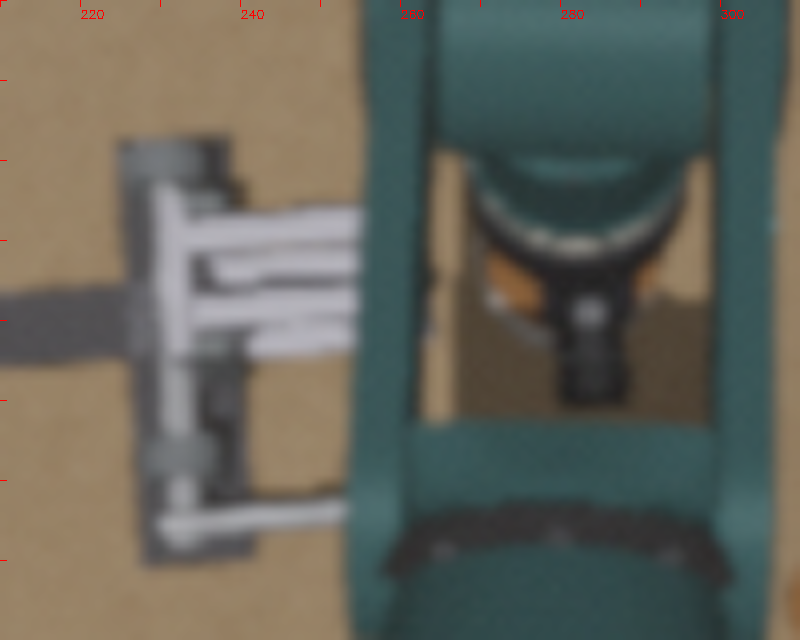

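```bash
python3 -m handwheel '[-0.0004,0.006,0,0,-0.0008,0.01,0,0,-0.0008,0.01,0,0,-0.0008,0.01,0,0,0,0,0,0]';python3 -m handwheel '[-0.0008,0.01,0,0,-0.0008,0.01,0,0,-0.0008,0.01,0,0,-0.0006,0.008,0,0,0,0,0,0]'
python3 - <<'E'
from h import *
o=observe();print(o["ee_pos"],o["eef_rot"])
s=grab("scene"); crop(s,210,140,330,240,6,"n3.png")
E
```

```text
time_s: 12.55
ee_pos: [566.6, 78.8, 38.3]
eef_rot: [0.999, 0.039, -0.0, -0.0]
ft_force: [-0.9, 0.1, -2.0]
grip_width: 0.769
time_s: 13.05
ee_pos: [563.7, 116.2, 38.3]
eef_rot: [0.999, 0.038, 0.0, -0.0]
ft_force: [0.2, -0.1, -2.1]
grip_width: 0.771
[563.6936012  116.18902684  38.33369454] [ 9.99267436e-01  3.82695331e-02  3.51037167e-05 -1.83791401e-04]
```

View pics/n3.png

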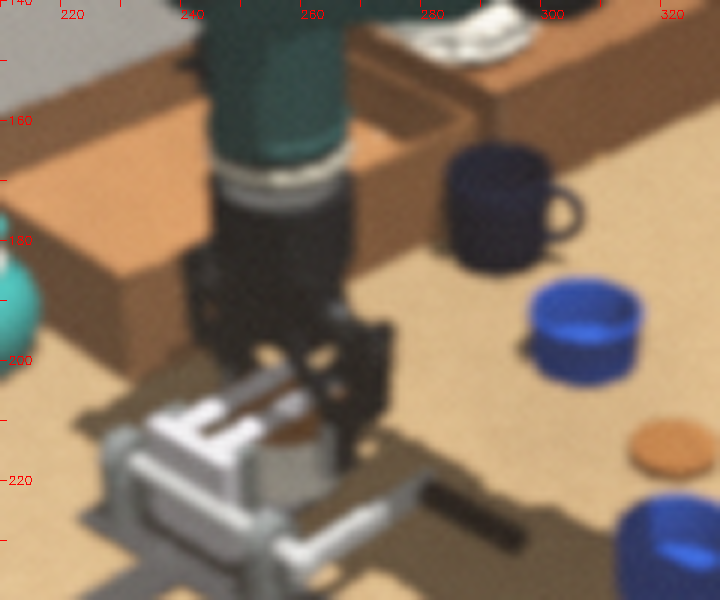

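The stack is entering between the tines with its cover under the upper pair, so I'll ease it back onto the rest bars.

```bash
python3 -m handwheel '[-0.0006,0.008,0,0,-0.0005,0.006,0,0,0,0,0,0,0,0,0,0]';python3 -m handwheel '[-0.0001,0.002,0,0,0,0,0,0]';python3 -m handwheel '[-0.0002,0.002,0,0,0,0,0,0]'
```

```text
time_s: 13.5
ee_pos: [562.8, 128.9, 38.3]
eef_rot: [0.999, 0.038, 0.0, 0.0]
ft_force: [-0.5, 0.8, -1.7]
grip_width: 0.771
time_s: 13.7
ee_pos: [562.7, 130.9, 38.3]
eef_rot: [0.999, 0.037, 0.0, -0.0]
ft_force: [0.2, 0.7, -2.3]
grip_width: 0.774
time_s: 13.9
ee_pos: [562.4, 133.0, 38.4]
eef_rot: [0.999, 0.038, 0.0, -0.0]
ft_force: [-0.2, 0.1, -1.0]
grip_width: 0.774
```

```bash
python3 -m handwheel '[-0.0001,0.001,0,0,0,0,0,0]'; python3 - <<'E'
from h import *
s=grab("scene"); crop(s,210,160,290,240,8,"o3.png")
f=grab("top"); crop(f,210,165,310,245,8,"o4.png")
E
```

```text
time_s: 14.1
ee_pos: [562.4, 134.0, 38.4]
eef_rot: [0.999, 0.038, 0.0, -0.0]
ft_force: [0.9, 0.1, -2.7]
grip_width: 0.767
```

View pics/o3.png

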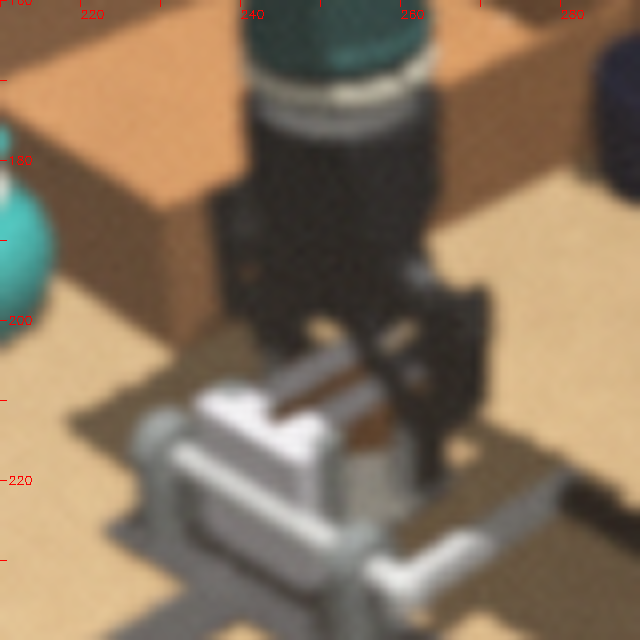

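View pics/o4.png

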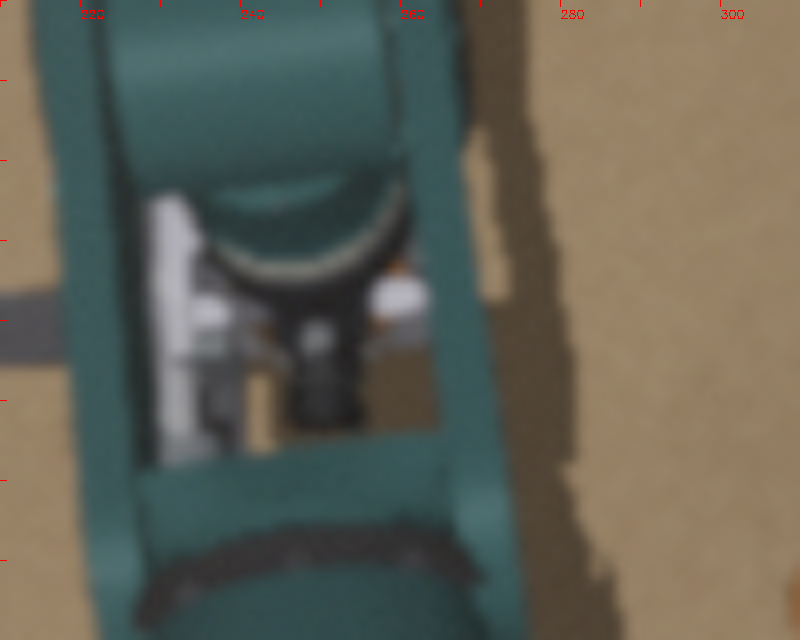

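```bash
python3 -m handwheel '[0,0.001,-0.002,0,0,0,0,0]';python3 -m handwheel '[0,0,-0.0015,0,0,0,0,0]';python3 -m handwheel '[0,0,-0.001,0,0,0,0,0]'
```

```text
time_s: 14.4
ee_pos: [562.1, 134.9, 36.0]
eef_rot: [0.999, 0.037, -0.0, -0.0]
ft_force: [-0.2, 0.1, -2.2]
grip_width: 0.769
time_s: 14.6
ee_pos: [562.2, 134.9, 34.6]
eef_rot: [0.999, 0.038, -0.0, 0.0]
ft_force: [0.2, -0.0, -1.8]
grip_width: 0.767
time_s: 14.8
ee_pos: [562.4, 134.9, 34.4]
eef_rot: [0.999, 0.037, 0.0, -0.0]
ft_force: [-2.2, -0.1, 2.0]
grip_width: 0.768
```

Contact at TCP z = 34.4, as predicted (15.5 + 19). Now I'll release.

```bash
python3 -m handwheel '[0,0,0,0,0,0,0,0,0,0,0,0,0,0,0,0]' 0.0854; python3 -m handwheel '[0,0,0.01,0,0,0,0.03,0,0,0,0.04,0,0,0,0.04,0,0,0,0,0]'
python3 - <<'E'
from h import *
s=grab("scene"); crop(s,210,160,290,240,8,"p3.png")
f=grab("top"); crop(f,210,165,310,245,8,"p4.png")
E
```

```text
time_s: 15.2
ee_pos: [562.5, 134.9, 33.9]
eef_rot: [0.999, 0.037, 0.0, -0.0]
ft_force: [-0.5, -0.1, 0.4]
grip_width: 1.001
time_s: 15.7
ee_pos: [566.4, 135.5, 162.9]
eef_rot: [0.999, 0.038, 0.008, -0.001]
ft_force: [0.1, -0.4, 0.7]
grip_width: 1.0
```

View pics/p3.png

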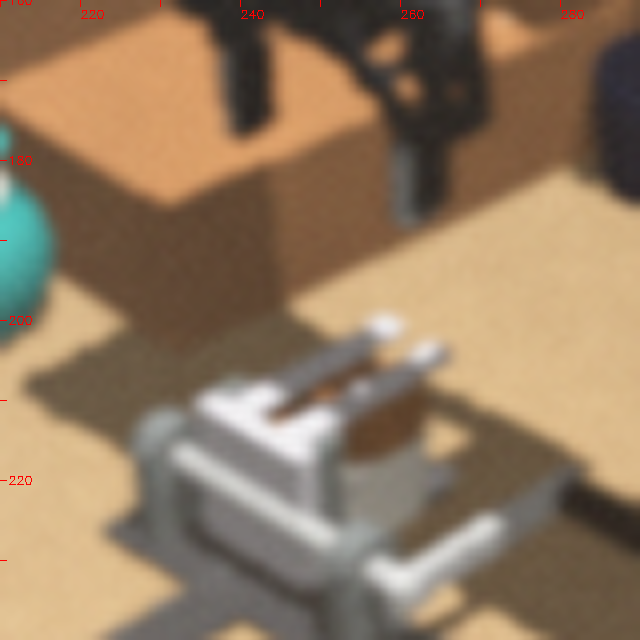

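View pics/p4.png

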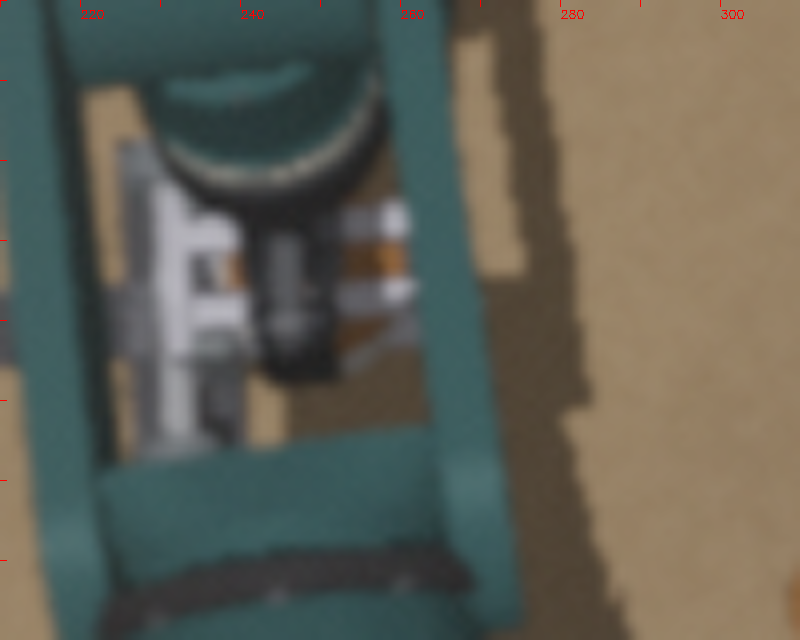

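```bash
python3 -m handwheel '[-0.011,-0.004,0,0.1428,-0.011,-0.004,0,0.1428,-0.011,-0.004,0,0.1428,-0.011,-0.004,0,0.1428,-0.011,-0.004,0,0.1428]' 0.045; python3 -m handwheel '[-0.011,-0.004,0,0.1428,-0.011,-0.004,0,0.1428,-0.011,-0.004,0,0.1428,-0.011,-0.004,0,0.1428,-0.011,-0.004,0,0.1428]';python3 -m handwheel '[-0.0104,-0.0029,-0.02,0.143,0,0,-0.03,0,0,0,0,0,0,0,0,0]'
python3 - <<'E'
from h import *
o=observe(); print(o["ee_pos"],o["eef_rot"],o["q"][5])
s=grab("scene"); crop(s,200,150,330,250,6,"q3.png")
f=grab("top"); crop(f,200,165,320,265,6,"q4.png")
E
```

```text
time_s: 16.3
ee_pos: [505.7, 114.6, 151.7]
eef_rot: [0.922, 0.387, -0.002, -0.001]
ft_force: [0.1, 0.7, 0.8]
grip_width: 0.527
time_s: 16.8
ee_pos: [450.7, 94.6, 151.9]
eef_rot: [0.729, 0.685, -0.002, -0.001]
ft_force: [-0.4, 0.2, -0.6]
grip_width: 0.529
time_s: 17.2
ee_pos: [440.9, 91.9, 102.7]
eef_rot: [0.68, 0.733, -0.001, -0.001]
ft_force: [0.4, 1.1, 0.4]
grip_width: 0.527
[440.88982102  91.88472374 102.66375178] [ 0.68010267  0.73311467 -0.00128626 -0.00125727] -1.5664232947347148
```

View pics/q3.png

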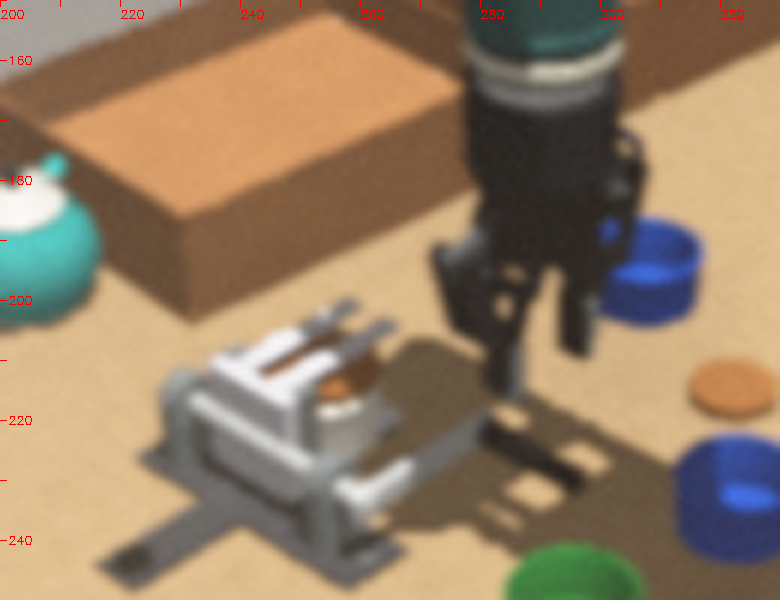

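View pics/q4.png

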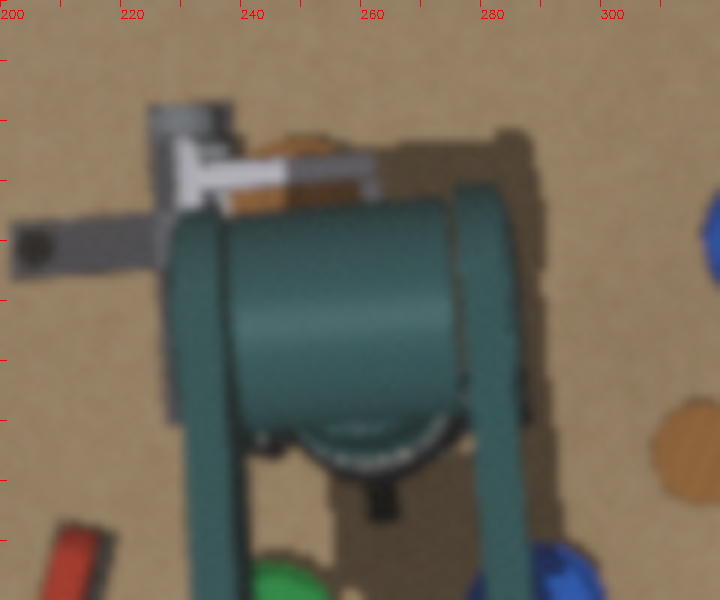

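```bash
python3 - <<'E'
from h import *
s=grab("scene")
for P in ([410,89.4,42],[444,92,42],[478,94.6,42],[444,92,36],[444,92,48]): print(P,w2p(s,P).round(1))
crop(s,270,205,310,240,16,"r3.png")
E
```

```text
[410, 89.4, 42] [296.4 229.5]
[444, 92, 42] [288.2 225. ]
[478, 94.6, 42] [280.1 220.6]
[444, 92, 36] [288.2 226.5]
[444, 92, 48] [288.2 223.4]
```

View pics/r3.png

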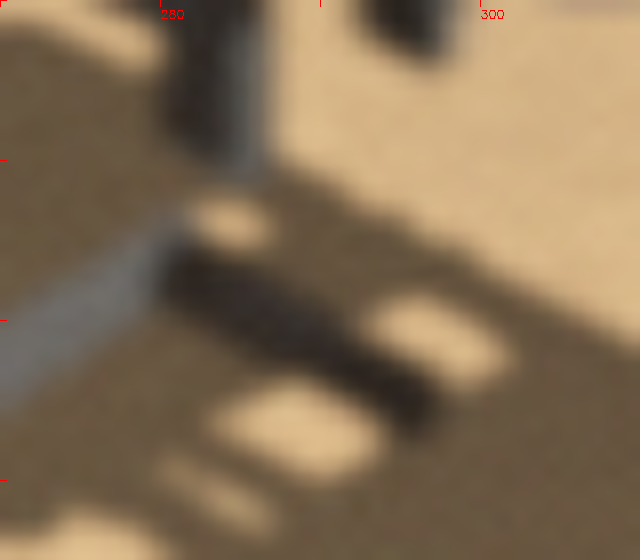

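```bash
python3 -m handwheel '[0,0,-0.02,0,0,0,-0.02,0,0,0,-0.015,0,0,0,-0.012,0,0,0,0,0]'; python3 -m handwheel '[0,0,0,0,0,0,0,0,0,0,0,0]' 0.008 25;python3 -m handwheel '[0,0,0,0,0,0,0,0]'
```

```text
time_s: 17.85
ee_pos: [441.3, 91.9, 35.9]
eef_rot: [0.68, 0.733, -0.001, -0.001]
ft_force: [-0.5, -0.1, -0.2]
grip_width: 0.528
time_s: 18.15
ee_pos: [442.5, 97.0, 38.3]
eef_rot: [0.68, 0.733, 0.005, -0.003]
ft_force: [-1.4, 15.1, -0.0]
grip_width: 0.171
time_s: 18.35
ee_pos: [442.5, 97.0, 38.3]
eef_rot: [0.68, 0.733, 0.005, -0.003]
ft_force: [-1.7, 14.9, -0.2]
grip_width: 0.176
```

```bash
python3 -m handwheel '[0,0.004,0,0,0,0,0,0]';python3 -m handwheel '[0,0.001,0.001,0,0,0,0,0]'
```

```text
time_s: 18.55
ee_pos: [442.5, 97.2, 38.3]
eef_rot: [0.68, 0.733, 0.001, -0.0]
ft_force: [-2.1, 3.8, 3.7]
grip_width: 0.178
time_s: 18.75
ee_pos: [442.5, 97.2, 38.3]
eef_rot: [0.68, 0.733, 0.001, 0.0]
ft_force: [0.0, 2.4, 2.2]
grip_width: 0.173
```

```bash
python3 - <<'E'
import numpy as np
p=np.concatenate([[0,.05],np.arange(.13,3.15,.08),[3.14159]])
for a,b in zip(p[:-1],p[1:]):
    d=85*(np.cos(a)-np.cos(b)); print(f"{b:.2f}: {-.0755*d/1000:.4f},{.997*d/1000:.4f},{85*(np.sin(b)-np.sin(a))/1000:.4f},0")
E
```

```text
0.05: -0.0000,0.0001,0.0042,0
0.13: -0.0000,0.0006,0.0068,0
0.21: -0.0001,0.0011,0.0067,0
0.29: -0.0001,0.0017,0.0066,0
0.37: -0.0002,0.0022,0.0064,0
0.45: -0.0002,0.0027,0.0062,0
0.53: -0.0002,0.0032,0.0060,0
0.61: -0.0003,0.0037,0.0057,0
0.69: -0.0003,0.0041,0.0054,0
0.77: -0.0003,0.0045,0.0051,0
0.85: -0.0004,0.0049,0.0047,0
0.93: -0.0004,0.0053,0.0043,0
1.01: -0.0004,0.0056,0.0038,0
1.09: -0.0004,0.0059,0.0034,0
1.17: -0.0005,0.0061,0.0029,0
1.25: -0.0005,0.0063,0.0024,0
1.33: -0.0005,0.0065,0.0019,0
1.41: -0.0005,0.0066,0.0014,0
1.49: -0.0005,0.0067,0.0008,0
1.57: -0.0005,0.0068,0.0003,0
1.65: -0.0005,0.0068,-0.0003,0
1.73: -0.0005,0.0067,-0.0008,0
1.81: -0.0005,0.0066,-0.0013,0
1.89: -0.0005,0.0065,-0.0019,0
1.97: -0.0005,0.0063,-0.0024,0
2.05: -0.0005,0.0061,-0.0029,0
2.13: -0.0004,0.0059,-0.0034,0
2.21: -0.0004,0.0056,-0.0038,0
2.29: -0.0004,0.0053,-0.0043,0
2.37: -0.0004,0.0049,-0.0047,0
2.45: -0.0003,0.0045,-0.0051,0
2.53: -0.0003,0.0041,-0.0054,0
2.61: -0.0003,0.0037,-0.0057,0
2.69: -0.0002,0.0032,-0.0060,0
2.77: -0.0002,0.0027,-0.0062,0
2.85: -0.0002,0.0022,-0.0064,0
2.93: -0.0001,0.0017,-0.0066,0
3.01: -0.0001,0.0012,-0.0067,0
3.09: -0.0000,0.0006,-0.0068,0
3.14: -0.0000,0.0001,-0.0044,0
```

```bash
python3 -m handwheel '[0,0.0001,0.0042,0,0,0.0006,0.0068,0,-0.0001,0.0011,0.0067,0,-0.0001,0.0017,0.0066,0,0,0,0,0]'; python3 -m handwheel '[-0.0002,0.0022,0.0064,0,-0.0002,0.0027,0.0062,0,-0.0002,0.0032,0.006,0,-0.0003,0.0037,0.0057,0,0,0,0,0]'
python3 - <<'E'
from h import *
o=observe(); print(o["ee_pos"],o["ft_force"])
s=grab("scene"); crop(s,200,150,330,250,6,"s3.png")
E
```

```text
time_s: 19.25
ee_pos: [442.2, 100.2, 62.6]
eef_rot: [0.68, 0.733, 0.0, 0.001]
ft_force: [2.8, 1.0, -4.2]
grip_width: 0.176
time_s: 19.75
ee_pos: [441.4, 110.3, 87.8]
eef_rot: [0.68, 0.733, -0.001, 0.002]
ft_force: [1.5, -5.9, -0.4]
grip_width: 0.175
[441.35883775 110.34038858  87.79869787] [ 1.47331144 -5.88752705 -0.4235899 ]
```

View pics/s3.png

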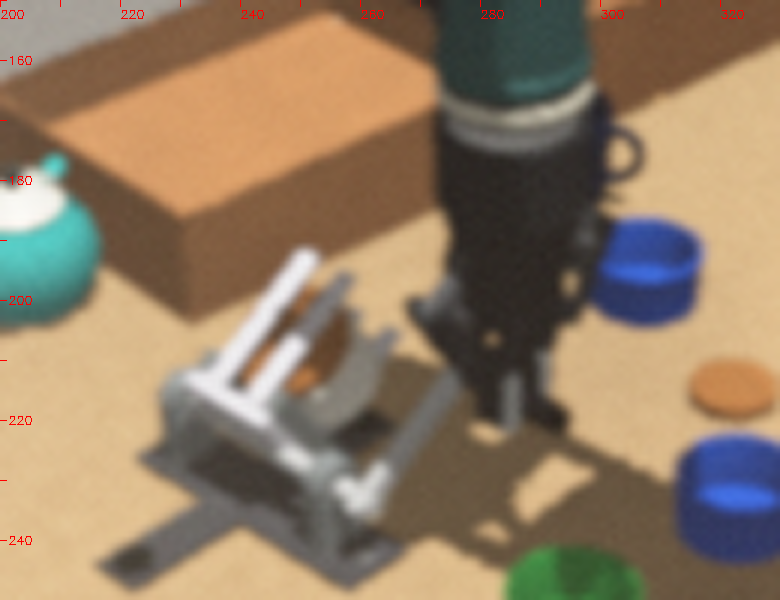

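```bash
python3 -m handwheel '[-0.0003,0.003,0.0054,0,-0.0003,0.004,0.0051,0,-0.0004,0.0049,0.0047,0,-0.0004,0.0053,0.0043,0,0,0,0,0]'; python3 -m handwheel '[-0.0004,0.0056,0.0038,0,-0.0004,0.0059,0.0034,0,-0.0005,0.0061,0.0029,0,-0.0005,0.0063,0.0024,0,0,0,0,0]'; python3 -m handwheel '[-0.0005,0.0065,0.0019,0,-0.0005,0.0066,0.0014,0,0,0,0,0]'
python3 - <<'E'
from h import *
o=observe(); print(o["ee_pos"],o["ft_force"])
s=grab("scene"); crop(s,200,150,330,250,6,"t3.png")
E
```

```text
time_s: 20.3
ee_pos: [440.2, 126.2, 108.4]
eef_rot: [0.68, 0.733, -0.002, 0.004]
ft_force: [-0.8, -8.8, 7.4]
grip_width: 0.175
time_s: 20.8
ee_pos: [438.5, 150.3, 123.2]
eef_rot: [0.68, 0.733, -0.002, 0.004]
ft_force: [-5.2, -9.3, 15.7]
grip_width: 0.178
time_s: 21.1
ee_pos: [437.4, 165.0, 126.2]
eef_rot: [0.68, 0.733, -0.0, 0.002]
ft_force: [-4.0, -4.8, 14.1]
grip_width: 0.181
[437.35576563 165.02180548 126.16693885] [-4.04694874 -4.84296914 14.05881395]
```

View pics/t3.png

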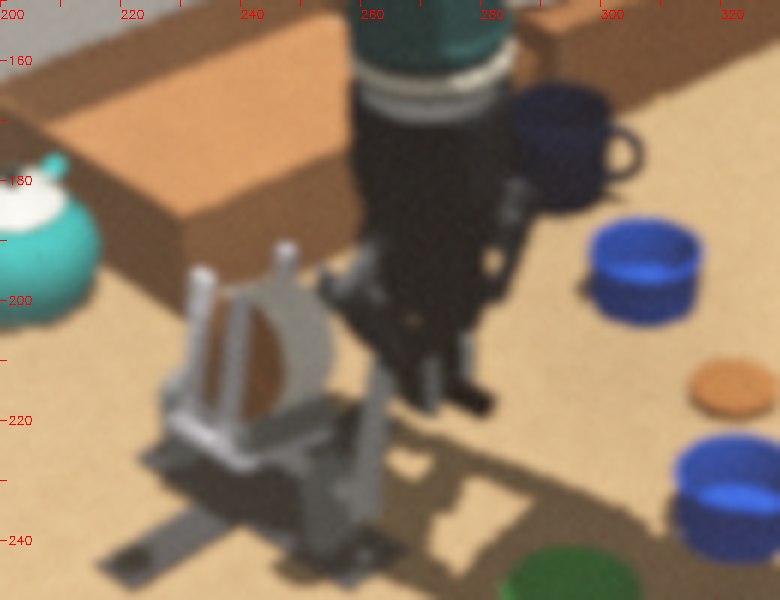

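```bash
python3 - <<'E'
import numpy as np
from scipy.optimize import least_squares
P=np.array([(97.2,38.3),(100.2,62.6),(110.3,87.8),(126.2,108.4),(150.3,123.2),(165,126.2)])
r=least_squares(lambda c:np.hypot(P[:,0]-c[0],P[:,1]-c[1])-85,[180,40]);print(r.x,r.fun)
c=r.x;print(np.arctan2(P[:,1]-c[1],-(P[:,0]-c[0])))
c=np.array(c)
for a in np.arange(1.3,3.15,.1): print(round(a,2),c[0]-85*np.cos(a),c[1]+85*np.sin(a))
E
```

```text
[182.46913377  43.7857795 ] [ 0.44541503 -0.60695963 -0.46813929  0.6808783   0.68238783 -0.75467743]
[-0.06424634  0.22482492  0.54764961  0.85432302  1.18591809  1.36192051]
1.3 159.73173333380933 125.68822526268936
1.4 168.0219266203788 127.54900655124707
1.5 176.45647162514453 128.57285336357256
1.6 184.95109316250884 128.7495357607559
1.7 193.42091578201888 128.07728839068778
1.8 201.7813118158117 126.56282812687454
1.9 209.9487469502971 124.22128695565816
2.0 217.84161487340643 121.07606078241086
2.1 225.38105265788718 117.1585756673822
2.2 232.49172873360374 112.50797382689306
2.3 239.10259557568438 107.17072253724913
2.4 245.1475995879052 101.2001498490757
2.5 250.56634108838867 94.6559117510642
2.6 255.30467780325984 87.6033961070523
2.7 259.3152658383495 80.11306932210341
2.8 262.55803272373527 72.25977226547974
2.9 265.00057780461447 64.12197248541635
3.0 266.61849597793713 55.780980187316516
3.1 267.395621540128 47.32013580905753
```

```bash
python3 -m handwheel '[-0.0004,0.0055,0.0033,0,-0.0005,0.006,0.0025,0,-0.0005,0.006,0.0012,0,-0.0005,0.006,-0.0003,0,0,0,0,0]'; python3 -m handwheel '[-0.0003,0.0035,-0.0003,0,-0.0003,0.004,-0.0006,0,-0.0003,0.004,-0.0007,0,0,0,0,0]'
python3 - <<'E'
from h import *
o=observe(); print(o["ee_pos"],o["ft_force"])
s=grab("scene"); crop(s,200,150,330,250,6,"u3.png")
E
```

```text
time_s: 21.65
ee_pos: [435.3, 191.1, 129.3]
eef_rot: [0.68, 0.733, 0.001, 0.0]
ft_force: [2.1, -1.0, 5.0]
grip_width: 0.178
time_s: 22.05
ee_pos: [434.3, 202.4, 126.9]
eef_rot: [0.68, 0.733, 0.001, -0.0]
ft_force: [3.8, -1.3, 2.7]
grip_width: 0.175
[434.26343584 202.37486337 126.94931271] [ 3.81463941 -1.28853573  2.73242133]
```

View pics/u3.png

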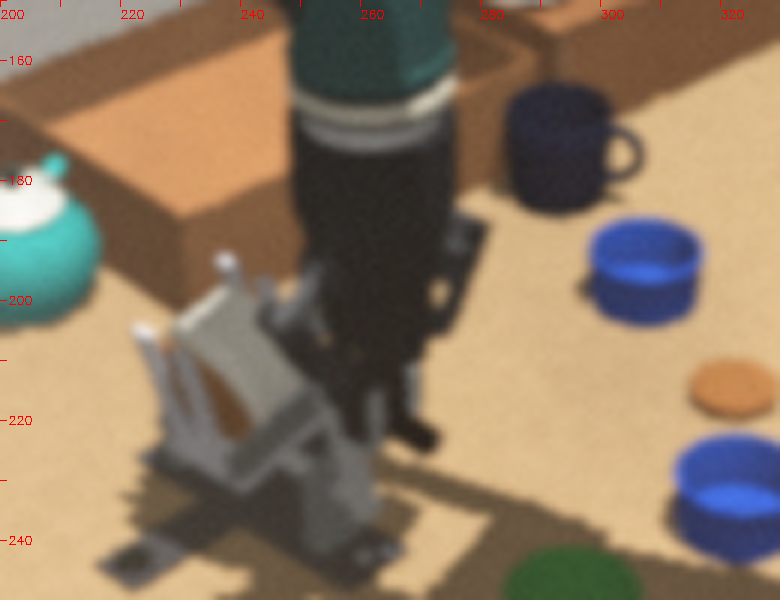

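```bash
python3 -m handwheel '[-0.0005,0.0068,-0.002,0,-0.0005,0.0064,-0.0024,0,-0.0005,0.0062,-0.0028,0,-0.0004,0.0059,-0.0033,0,0,0,0,0]'
python3 - <<'E'
from h import *
s=grab("scene"); crop(s,200,150,330,250,6,"v3.png")
E
```

```text
time_s: 22.6
ee_pos: [431.8, 227.8, 115.4]
eef_rot: [0.68, 0.733, 0.0, -0.001]
ft_force: [5.8, 0.0, 0.3]
grip_width: 0.175
```

View pics/v3.png

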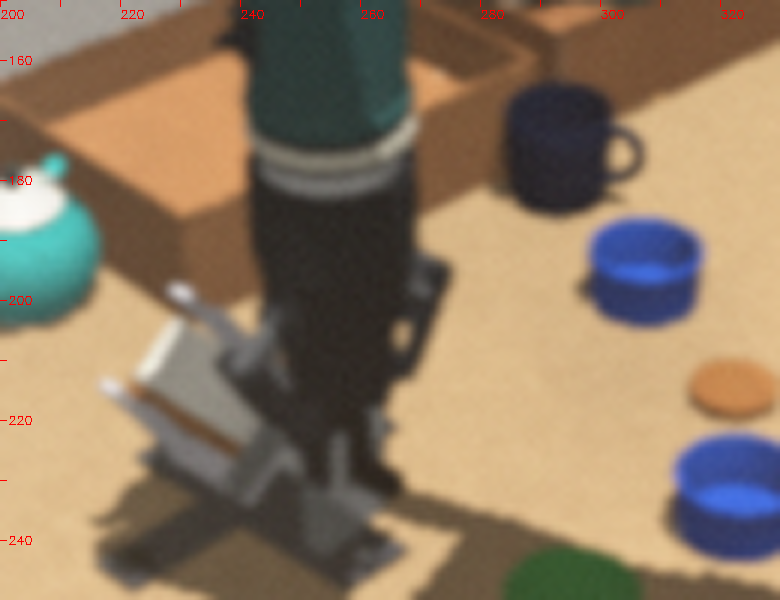

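```bash
python3 -m handwheel '[-0.0002,0.0057,-0.0038,0,-0.0002,0.0053,-0.0042,0,-0.0002,0.005,-0.0046,0,-0.0002,0.0046,-0.005,0,0,0,0,0]'
python3 -m handwheel '[-0.0002,0.0041,-0.0054,0,-0.0002,0.0037,-0.0057,0,-0.0001,0.0032,-0.006,0,-0.0001,0.0027,-0.0062,0,0,0,0,0]'
```

```text
time_s: 23.15
ee_pos: [430.0, 248.2, 97.2]
eef_rot: [0.68, 0.734, -0.001, -0.001]
ft_force: [0.8, -0.6, -0.3]
grip_width: 0.171
time_s: 23.65
ee_pos: [429.4, 261.3, 73.7]
eef_rot: [0.68, 0.733, -0.001, -0.001]
ft_force: [-3.0, -0.6, -1.3]
grip_width: 0.173
```

```bash
python3 -m handwheel '[-0.0001,0.0022,-0.0064,0,-0.0001,0.0017,-0.0066,0,0,0.001,-0.0066,0,0,0.0005,-0.005,0,0,0,0,0]'
python3 -m handwheel '[0,0,-0.003,0,0,0,-0.003,0,0,0,0,0]'
```

```text
time_s: 24.15
ee_pos: [429.4, 266.4, 49.7]
eef_rot: [0.68, 0.733, -0.001, -0.001]
ft_force: [-5.6, -0.9, -0.1]
grip_width: 0.175
time_s: 24.45
ee_pos: [429.5, 266.7, 44.4]
eef_rot: [0.68, 0.733, -0.001, -0.001]
ft_force: [-4.7, 0.0, -0.2]
grip_width: 0.175
```

```bash
python3 - <<'E'
from h import *
s=grab("scene"); crop(s,190,150,320,250,6,"w3.png")
f=grab("top"); crop(f,170,165,290,295,6,"w4.png")
E
```

View pics/w3.png

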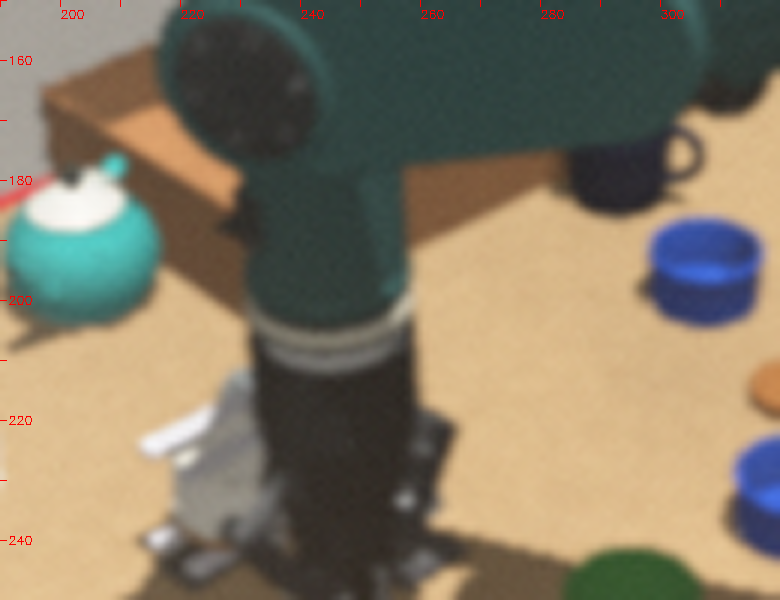

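View pics/w4.png

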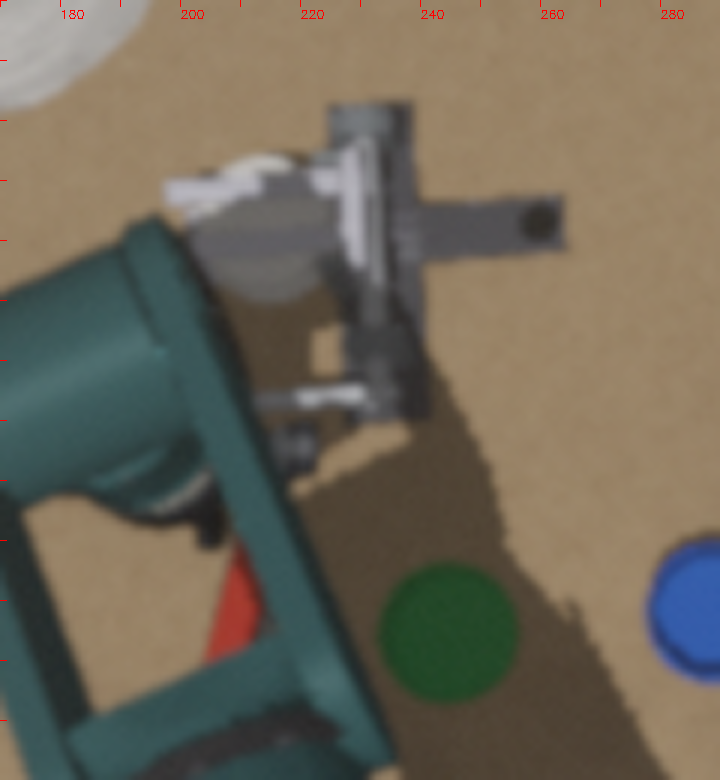

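```bash
python3 -m handwheel '[0,0,-0.002,0,0,0,-0.002,0,0,0,0,0]'
python3 -m handwheel '[0,0,-0.002,0,0,0,0,0]'; python3 -m handwheel '[0,0,-0.002,0,0,0,0,0]'
```

```text
time_s: 24.85
ee_pos: [429.5, 266.8, 42.1]
eef_rot: [0.68, 0.733, -0.001, -0.001]
ft_force: [-8.5, -3.3, 8.7]
grip_width: 0.176
time_s: 25.05
ee_pos: [429.5, 266.8, 42.0]
eef_rot: [0.68, 0.733, -0.0, -0.001]
ft_force: [-12.6, -4.5, 17.4]
grip_width: 0.176
time_s: 25.25
ee_pos: [429.8, 266.9, 41.6]
eef_rot: [0.68, 0.733, -0.0, -0.001]
ft_force: [-16.1, -7.4, 25.1]
grip_width: 0.175
```

At the far stop: the force rises with no further motion. I'll back the command off, open and lift.

```bash
python3 -m handwheel '[0.001,0,0.004,0,0,0,0,0]'; python3 -m handwheel '[0,0,0,0,0,0,0,0,0,0,0,0]' 0.045; python3 -m handwheel '[0,0,0.015,0,0,0,0.03,0,0,0,0.04,0,0,0,0.04,0,0,0,0.03,0]'; python3 -m handwheel '[-0.04,-0.03,0.02,0,-0.04,-0.04,0,0,-0.02,-0.04,0,0,0,-0.04,0,0,0,-0.04,0,0]';python3 -m handwheel '[0,-0.04,0,0,0,-0.04,0,0,0,-0.04,0,0,0,-0.04,0,0,0,0,0,0]'
python3 - <<'E'
from h import *
s=grab("scene"); crop(s,190,170,290,260,8,"x3.png")
f=grab("top"); crop(f,170,165,290,265,7,"x4.png"); cv2.imwrite("pics/x5.png",f["image"][:,:,::-1])
E
```

```text
time_s: 25.45
ee_pos: [429.8, 266.8, 41.9]
eef_rot: [0.68, 0.733, -0.001, -0.002]
ft_force: [-10.5, -2.6, 7.9]
grip_width: 0.17
time_s: 25.75
ee_pos: [432.6, 267.0, 41.4]
eef_rot: [0.68, 0.733, 0.002, 0.0]
ft_force: [0.2, 0.0, 0.4]
grip_width: 0.53
time_s: 26.25
ee_pos: [432.6, 267.0, 199.0]
eef_rot: [0.68, 0.733, 0.002, 0.001]
ft_force: [0.9, -0.0, -0.0]
grip_width: 0.526
time_s: 26.75
ee_pos: [338.8, 82.2, 215.0]
eef_rot: [0.679, 0.734, 0.001, 0.001]
ft_force: [0.8, 0.0, -0.1]
grip_width: 0.525
time_s: 27.25
ee_pos: [339.0, -81.0, 214.7]
eef_rot: [0.683, 0.73, -0.0, 0.001]
ft_force: [-0.0, 0.6, 0.7]
grip_width: 0.531
```

View pics/x3.png

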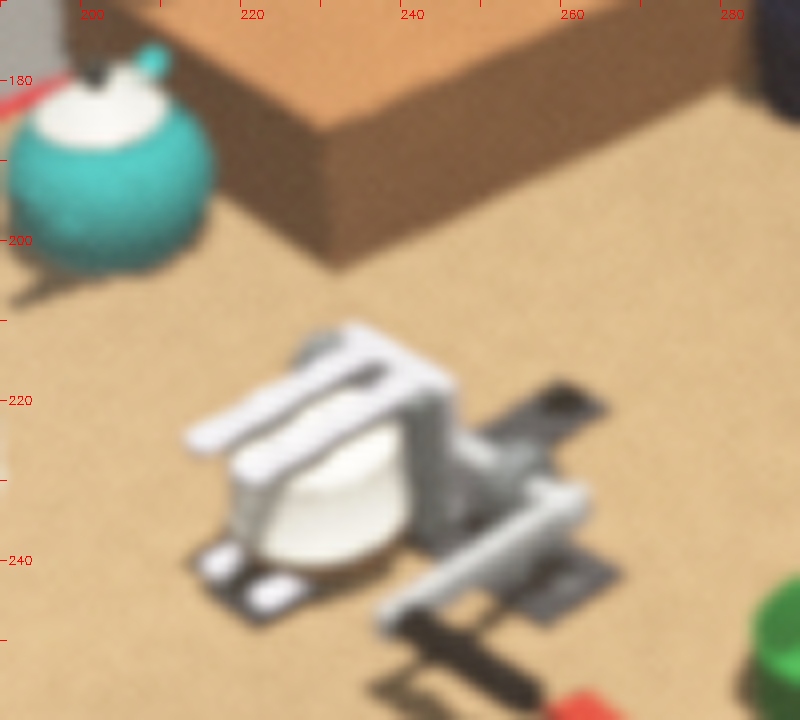

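View pics/x4.png

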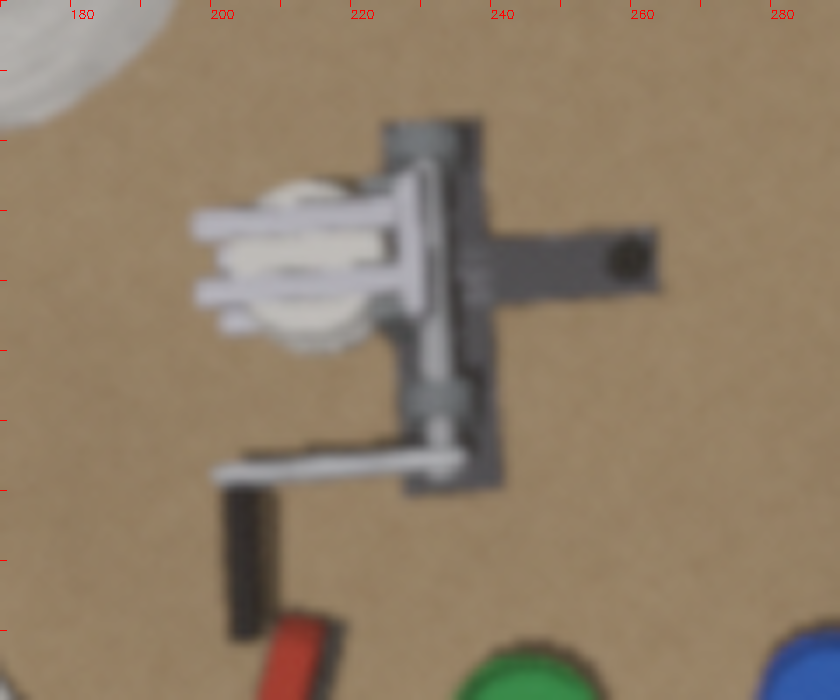

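View pics/x5.png

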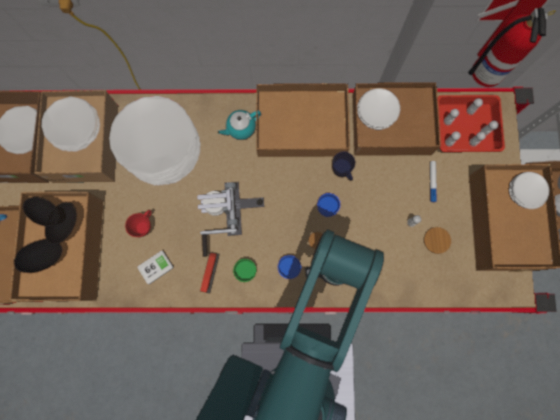

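```bash
python3 -m handwheel '[0,0,0,0,0,0,0,0,0,0,0,0]'; python3 - <<'E'
from h import *
s=grab("scene"); crop(s,205,205,250,250,15,"y3.png")
E
```

```text
time_s: 27.65
ee_pos: [339.1, -75.7, 214.5]
eef_rot: [0.679, 0.734, 0.0, 0.0]
ft_force: [-0.0, -0.4, -0.3]
grip_width: 0.527
```

View pics/y3.png

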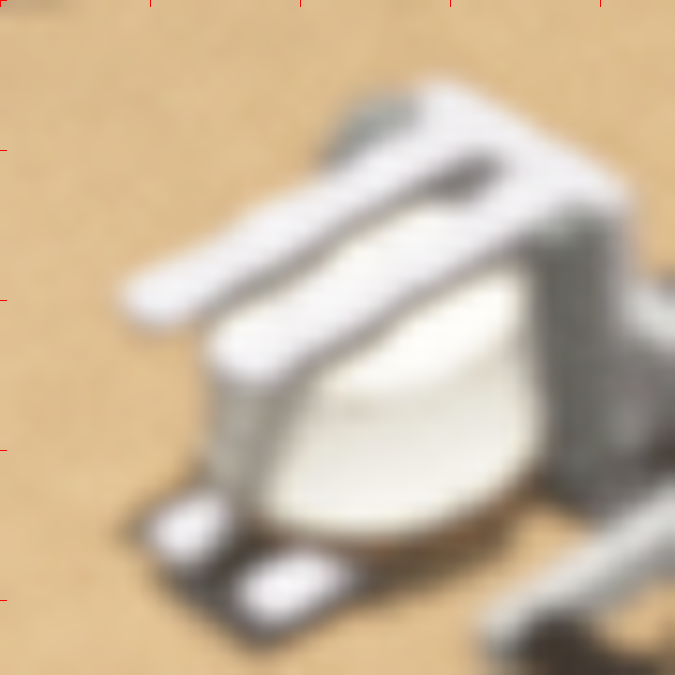

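The ramekin stands inverted and level in the fork, with the brown edge of the disc just visible under its rim (about (232,241)). The robot is clear, so I'm handing in.

```bash
python3 -c "
from plant import arm; print(arm.close_job())"
```

```text
the job is handed in; nothing more can be done
None
```

I covered the white ramekin with the 66 mm disc and carried the two upright into the fork. I then swung the crank to its far stop at under about 1 rad/s, let go and moved the arm clear. The job was handed in at about 27.7 s of the 72 s; no verdict is reported.

- **Final pictures:** the ramekin is upside down and level in the fork, about 49 mm from the hinge (the seat is 51 mm). The disc's edge shows as a thin brown line under the rim. In the turning picture at about 2.1 rad the disc was clearly flat against the rim, resting on the tines.
- **Far stop:** I judged this by feel. The force rose to 25 N with no further movement, and the fork stayed put after release. I did not read the joint angle directly.
- **Bystanders:** those visible in the last overhead picture look unmoved. The small disc, shaker_a and the tape roll were hidden or partly hidden by the arm there. I did not check them again after that, but the arm did not work near them after the disc was picked up.
- **Disagreement:** the crank pin was about 5 mm further in y than the pictures had given, which caused a 15 N sideways pull on gripping. I corrected this from the measured path and the largest force during the swing itself was about 16 N.

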